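Pin the chip carrier and hold the loupe in focus

ROBOT

A 7-joint arm with a two-finger parallel gripper is mounted at the origin on the work surface. World frame = base frame: x ahead of the robot, y to its left, z up, the work surface at z = 0. Lengths are in m, angles in rad, forces in N, time in s.
With the tool pointing down it reaches from about 0.425 to 0.875 m from the base axis. Payload 8.4 kg.
Tool frame: the origin (TCP) lies midway between the tips of the shut fingers; the grasp point (between the pads) lies 19 mm behind it; x points along the fingers, z is the direction in which the jaws open and shut, and the axes are right-handed (so a half turn about x gives the same grasp; the last joint's range is limited). The gripper opens to 85 mm and grips with 20 to 120 N. Pads are 22 mm wide; open, the fingers measure 114 mm over their backs; the gripper's body (76 mm by 85 mm) begins 54 mm behind the grasp point. The pads swing forward as they close: fully open they stand 13 mm farther back than shut.
Start: joints at [1.073, 0.333, 0.04, 1.465, -0.013, 1.343, -0.059], TCP at [0.252, -0.599, 0.231] pointing down, gripper open.
Joint ranges: [-2.58, 2.58], [-0.38, 2.09], [-1.3, 1.39], [0.25, 2.4], [-1.5, 4.64], [0.08, 2.09], [-2.65, 2.65]. Speed limits (rad/s): [2.22, 2.22, 2.79, 2.79, 3.14, 3.14, 3.14].

INTERFACE

Orientations are given as [roll, pitch, yaw] about the fixed x, y, z axes, in that order (R = Rz(yaw) Ry(pitch) Rx(roll)).
In Python, from station import arm gives the robot as it stands.
- The arm moves only by the tool carry_out, never from a script. Its argument "steps" is a list of rows, each an object of numbers: "grip": the finger opening in mm, from 0 to 85.4; "x", "y", "z": the shift along the tool's x, y, z in mm; "twist": the turn about the tool's x in degrees. In form: [{"grip": .., "x": .., "y": .., "z": .., "twist": ..}, ...]. A call has 1 to 5 rows; each row shifts and turns the pose as measured when the row begins, along the tool's axes as they then stand; what a row does not reach is not made up. A row lasts 1/10 s, in which the tool goes at most 50 mm and 8.59 degrees, less where a joint would pass 70% of its speed; a pose out of reach is approached as far as the arm can. A call with a gripper value outside its range is refused whole. The fingers move at their own pace and stop on an object; "force" is the grip in N (left out, the last holds). Time passes only in rows, so rows that do not move let the fingers close. It gives the time, the measured TCP pose, the force and the opening at its end, in the units of the state.
- arm.state(): the state, without advancing time (a new reading comes with each control period).
- arm.grab_frame(name): name is "scene" or "top" or "wrist"; returns the picture (400x640x3 uint8, blue, green, red); there is no depth.
- arm.calibration(name): a dict with "intrinsics" (3x3 intrinsics, pixels), "position" and "attitude" of the camera in the world. Camera axes: x right, y up, looking along -z (the intrinsics and any distortion apply to the point x, -y, -z); pixel columns grow to the right and rows downward; lengths in m; the calibration is good to about 2 mm. A picture is of the moment at which its call begins: read the wrist's pose just before it. calibration takes no time and is no camera call; for the wrist camera it gives the pose at the moment of the call.
- arm.job_done(): hands the job in, once; it reports no verdict.
The state is a dict: "t": time; "q": joint angles; "dq": joint speeds; "tau": joint torques, N m; "ee_pos": TCP position; "eef_rot": TCP orientation; "wrist_force": force on the tool from outside, world axes, zero at the start; "moment": the same for the moment, N m; "grip_width": finger opening in m.
Only numpy, scipy, OpenCV 4.12 (cv2) and the standard library are available. Lean on these libraries where they do the work, as an engineer would, in place of code of your own. Each camera call takes 0.05 s, during which the arm holds its last target. There are 200 camera calls.

TASK

Lock the chip carrier on the inspection stage: put the round-handled steel pin from the rack fully down through the hole in the carrier's ear, until its flange sits on the ear, and let it go. Then take the loupe from its rest and hold it level over the chip, the lens centred on the chip and at the height of the top of the brass collar on the stage's post; finish while still holding it there, steady. Do not touch the chip or shift the collar, and leave everything else where it is.

Things in the scene. Friction and masses are not known exactly. Their poses are not given: they have to be found in the camera images.
- pin_grip (a point): centre of the round handle of the loose steel locking pin (80 g), z up: handle 18 mm across, 40 mm high (20 mm below to 20 mm above this point); below it a flange 26 mm across, 4 mm thick, underside 24 mm below this point; below that a 10 mm shank with tapered foot, ending 56 mm below this point. It starts upright in a hole of the rack, flange on the rack's top, axes as the rack's
- pin: the same pin, origin on its axis at the flange's underside, z up
- rack: fixed grey block with the two pin holes, origin under its centre: 60 mm along x, 150 mm along y, 40 mm high; holes at y = -37.5 and +37.5 mm; the pin stands in one and the square-headed plug in the other, in either order
- hole (a point): centre of the mouth of the hole in the carrier's ear, in the top face of the ear, 40 mm above the table; the hole is 12.5 mm across with a 2 mm chamfer, runs 40 mm straight down; the ear is 46 mm square; axes as the stage's. When the pin is home its handle's centre is 24 mm above this point
- stage: fixed aluminium inspection stage, 190 x 150 mm, origin on the table under the chip, z up; the chip lies at x = y = 0, the ear's hole at x = -30, y = -62 mm, the upright post (12 mm across, top 190 mm above the table) at x = +88, y = 0
- chip_top (a point): centre of the top face of the chip, 26 mm square, at the middle of the carrier, 42 mm above the table; axes as the stage's
- chip: the chip itself, fixed on the carrier, origin at the centre of its underside, z up
- collar_top (a point): centre of the top face of the brass collar on the stage's post: 28 mm across, 14 mm high below this point, a stub pointer reaching 23 mm from the post's axis towards the chip. Its top marks the focal height, 80 to 125 mm above the chip. It slides stiffly on the post and stays where it was set
- lens (a point): centre of the loupe's lens, half-way up its frame: a round black frame 64 mm across and 12 mm high around a glass lens; x points away from the handle, z is the lens's axis, up at the start
- loupe_grip (a point): centre of the loupe's bar handle, half-way up, 90 mm from the lens centre towards -x; the black bar is 14 mm wide (y), 18 mm high (z) and runs along x from 42 to 145 mm behind the lens centre. At the start 54 mm above the table, free to both sides and below, its end in an open-topped notch 49 mm behind this point; lifts straight up
- loupe: the loose loupe (110 g), origin under the lens's centre, 9 mm below lens, axes as there
- rest: fixed grey rest that carries the loupe, origin on the table under the handle's centre, x towards the lens: a base 175 x 50 mm, 8 mm high, a pillar 44 mm across under the lens (x = +90, top 48 mm high) and a notched post at x = -49 (cheeks 55 mm high, 33 mm apart over their outsides)
- plug: spare plug in the rack beside the pin: same 10 mm shank, but a squat 32 mm square head 16 mm high, origin under the head; leave it
- vial: closed amber glass vial, 44 mm across, 85 mm high, origin under its base; bystander
- beaker: glass beaker, 60 mm across, 70 mm high, origin under its base; bystander
- wafer_box: flat round grey wafer box, 90 mm across, 16 mm high, origin under its base; bystander
- tape: roll of amber tape lying flat, 76 mm across, 18 mm high, origin at the centre of its underside; bystander
- tweezers: steel tweezers lying flat, 125 mm long, 10 mm wide, 8 mm high, origin half-way along at the underside, x towards the points; bystander
- blank: empty aluminium carrier plate without a hole, 70 x 60 x 8 mm, lying flat, origin at the centre of its underside; bystander
Not all that is in view belongs to the job. Of the things that look like the loupe, the largest one is meant.

How it is judged:
By the outcome, as a careful person would: the job done as asked, in the order asked, and still so for the second after the job is handed in, while the arm keeps its last pose, push and grip.
It also fails if it takes over 51 s, if anything falls off the work surface, if the arm or the gripper's body presses on something with over 40 N, if the wrist force passes 120 N, or if a joint passes its speed limit or range.

## Working session

There is one attempt and no reset: what is moved stays moved. The work goes in short steps, Python scripts to look and compute and a tool call to move; the robot and the scene stay as the last step left them, time stands still between calls to the robot, and variables do not carry over. Pictures are saved under pics/ and viewed, about 8 in all and at most 12, crops included, and the job is handed in when it is done.

Besides the shell and the picture viewer there is one more tool, called after "Emit:" by a JSON object that holds its "api" and its "payload". carry_out: Moves the arm, as the interface text tells. Its arguments: {"type":"object","properties":{"steps":{"type":"array","items":{"type":"object","properties":{"grip":{"type":"number"},"x":{"type":"number"},"y":{"type":"number"},"z":{"type":"number"},"twist":{"type":"number"}}}},"force":{"type":"number"}},"required":["steps"]}

```bash
mkdir -p pics; ls; python3 - <<'E'
from station import arm
import cv2,numpy as np
s=arm.state();print(s)
for n in("scene","top","wrist"):
    c=arm.calibration(n);print(n,c)
    im=arm.grab_frame(n);cv2.imwrite(f"pics/{n}0.png",im)
E
```

```text
pics
{'t': 0.0, 'q': array([ 1.07280546,  0.33387512,  0.03986427,  1.46622809, -0.01339756,
        1.34330817, -0.05850749]), 'dq': array([ 6.38522723e-05,  8.64338703e-04, -1.38849246e-03,  3.86516713e-04,
        6.21682307e-04, -8.81423422e-04,  1.93294094e-04]), 'tau': array([-3.75001655e-04, -6.58555984e+01,  1.36496320e+00, -4.05562699e+01,
        1.65818981e-02,  1.26918123e-02, -1.21856223e-05]), 'ee_pos': array([ 0.25220711, -0.5986    ,  0.2304654 ]), 'eef_rot': array([-3.07468791,  1.56924343,  2.03647735]), 'wrist_force': array([ 0.18709616, -0.2904957 ,  0.96115742]), 'moment': array([0.00135367, 0.0136204 , 0.02969336]), 'grip_width': 0.08524789708731259}
scene {'intrinsics': array([[372.22731853,   0.        , 322.88630693],
       [  0.        , 372.22731853, 198.74450895],
       [  0.        ,   0.        ,   1.        ]]), 'position': array([1.097719  , 0.66229254, 0.63460169]), 'attitude': array([ 1.02279528, -0.00679276,  2.51421823])}
top {'intrinsics': array([[472.27263764,   0.        , 319.60682896],
       [  0.        , 472.27263764, 201.51616213],
       [  0.        ,   0.        ,   1.        ]]), 'position': array([0.40559202, 0.00443734, 1.68139043]), 'attitude': array([ 0.09772321, -0.01151393, -1.55287874])}
wrist {'intrinsics': array([[318.17280343,   0.        , 314.23372673],
       [  0.        , 318.17280343, 198.39444316],
       [  0.        ,   0.        ,   1.        ]]), 'position': array([ 0.31451449, -0.57204638,  0.37284748]), 'attitude': array([-0.27142399,  0.00155912, -1.17185065])}
```

```bash
python3 - <<'E'
import cv2,numpy as np
a=cv2.imread("pics/top0.png");b=cv2.imread("pics/scene0.png")
cv2.imwrite("pics/top1.png",cv2.resize(a,(800,500),interpolation=cv2.INTER_CUBIC))
cv2.imwrite("pics/scene1.png",cv2.resize(b,(800,500),interpolation=cv2.INTER_CUBIC))
E
```

```text
(no output)
```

View pics/top1.png

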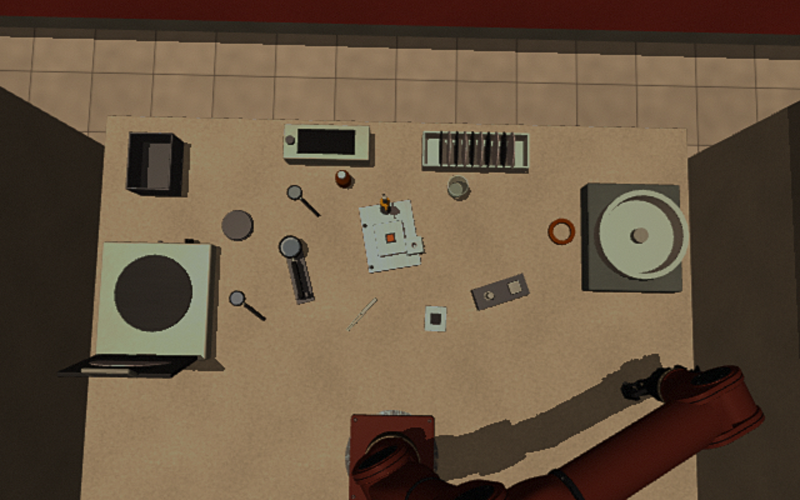

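View pics/scene1.png

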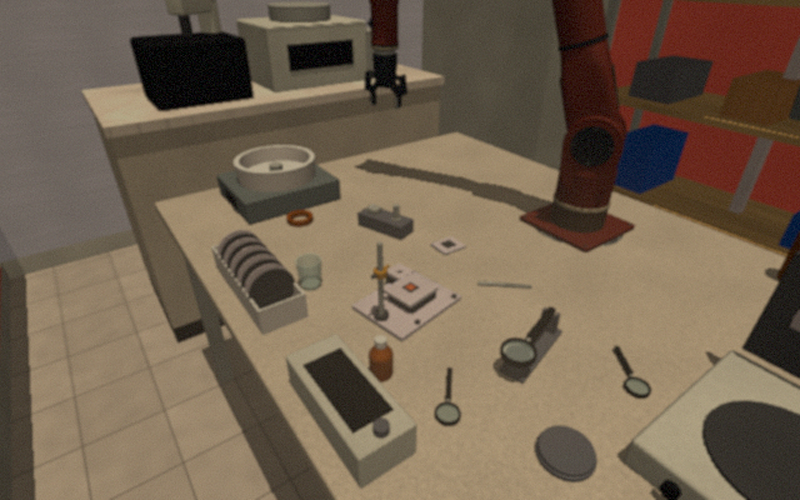

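Top view (800 px scale): the pin is the round handle in the rack at (489,296) and the plug is the square head at (514,287). Things that look like a loupe: (290,247) on the rest, which is the largest, and small ones at (295,192) and (237,298). The chip is at (390,238), the ear hole at about (414,245) and the post at (385,205). The scene view agrees: rack pin (396,211), collar (380,271), rest loupe (518,351).

```bash
cat > h.py <<'E'
from station import arm
import numpy as np, cv2
from scipy.spatial.transform import Rotation as Ro
def rot(a): return Ro.from_euler('xyz',a).as_matrix()
def ray(c,uv):
    K=np.array(c["intrinsics"]);p=np.linalg.solve(K,[uv[0],uv[1],1.])
    d=rot(c["attitude"])@[p[0],-p[1],-p[2]];return np.array(c["position"]),d/np.linalg.norm(d)
def plane(c,uv,z):
    o,d=ray(c,uv);return o+d*(z-o[2])/d[2]
def tri(obs):
    A=0;b=0
    for c,uv in obs:
        o,d=ray(c,uv);P=np.eye(3)-np.outer(d,d);A=A+P;b=b+P@o
    x=np.linalg.solve(A,b)
    return x,[np.linalg.norm((np.eye(3)-np.outer(d,d))@(x-o))*1e3 for o,d in (ray(c,u) for c,u in obs)]
def proj(c,X):
    v=rot(c["attitude"]).T@(np.array(X)-c["position"]);v=np.array([v[0],-v[1],-v[2]])
    p=np.array(c["intrinsics"])@v;return p[:2]/p[2]
def delta(s,X):  # mm in tool axes from TCP to world point X
    return rot(s["eef_rot"]).T@(np.array(X)-s["ee_pos"])*1e3
E
python3 - <<'E'
from h import *
t=arm.calibration("top");s=arm.calibration("scene");k=1/1.25
for n,a,b,z in [("pin",(489,295),(396,209),.085),("plug",(514,286),(375,213),.055),("chip",(390,238),(410,288),.042),("hole",(414,245),(399,270),.04),("collar",(385,203),(380,270),.14),("lens",(290,246),(519,351),.054),("hend",(305,298),(550,312),.055),]:
    a=np.array(a)*k;b=np.array(b)*k
    print(n,plane(t,a,z).round(3),plane(s,b,z).round(3),tri([(t,a),(s,b)]))
w=arm.state();print(rot(w["eef_rot"]).round(3))
a=cv2.imread("pics/top0.png")[140:250,175:440]
cv2.imwrite("pics/c1.png",cv2.resize(a,None,fx=3,fy=3,interpolation=cv2.INTER_CUBIC))
E
```

```text
pin [ 0.45  -0.255  0.085] [ 0.465 -0.237  0.085] (array([ 0.45073928, -0.25745474,  0.07246886]), [np.float64(0.5323666972525322), np.float64(0.5323666972525344)])
plug [ 0.477 -0.329  0.055] [ 0.492 -0.3    0.055] (array([ 0.47540055, -0.33080389,  0.03761442]), [np.float64(2.763985638426891), np.float64(2.763985638426892)])
chip [0.605 0.016 0.042] [0.609 0.019 0.042] (array([0.60596644, 0.01540312, 0.03877454]), [np.float64(0.5360534441951176), np.float64(0.5360534441950394)])
hole [ 0.587 -0.052  0.04 ] [ 0.587 -0.054  0.04 ] (array([ 0.58720375, -0.05201384,  0.0411154 ]), [np.float64(0.44156412158299574), np.float64(0.44156412158289854)])
collar [0.686 0.03  0.14 ] [0.702 0.046 0.14 ] (array([0.689795  , 0.02951105, 0.12603798]), [np.float64(1.3374087990368098), np.float64(1.337408799036843)])
lens [0.576 0.292 0.054] [0.574 0.293 0.054] (array([0.57523153, 0.29271002, 0.05456402]), [np.float64(1.2606225667886048), np.float64(1.2606225667886195)])
hend [0.433 0.245 0.055] [0.443 0.255 0.055] (array([0.43296218, 0.24772285, 0.04521085]), [np.float64(1.0256962815345454), np.float64(1.0256962815345394)])
[[-0.001  0.922  0.388]
 [ 0.001  0.388 -0.922]
 [-1.    -0.    -0.001]]
```

View pics/c1.png

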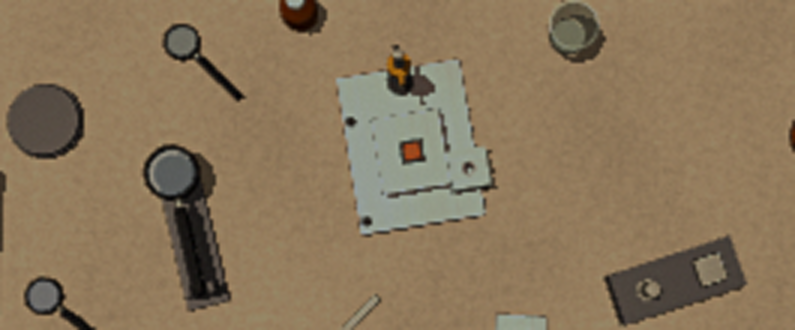

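The crop shows the rack with the round pin handle at (650,288) and the square plug at (709,269). The ear hole is at (468,168), the chip at (412,151) and the large loupe lens at (173,171). I choose the round-handled pin and the large loupe on the rest. Next I move to a hover by the pin with the jaws across the rack.

```bash
cat >> h.py <<'E'
def rows(s,dest,n,tw):  # world straight line with equal twists -> rows
    R=rot(s["eef_rot"]);d=(np.array(dest)-s["ee_pos"])*1e3/n
    for i in range(n):
        print((R.T@d).round(1),tw); R=R@rot([np.radians(tw),0,0])
E
python3 -c "
from h import *
rows(arm.state(),[.45,-.256,.18],10,-8.6)"
```

```text
[  5.1  31.5 -23.9] -8.6
[  5.1  34.7 -18.9] -8.6
[  5.1  37.2 -13.5] -8.6
[ 5.1 38.8 -7.8] -8.6
[ 5.1 39.5 -1.9] -8.6
[ 5.1 39.4  4. ] -8.6
[ 5.1 38.3  9.9] -8.6
[ 5.1 36.4 15.5] -8.6
[ 5.1 33.7 20.8] -8.6
[ 5.1 30.2 25.6] -8.6
```

Emit:
{"api": "carry_out", "payload": {"steps": [{"x":5,"y":31.5,"z":-24,"twist":-8.59},{"x":5,"y":34.7,"z":-19,"twist":-8.59},{"x":5,"y":37,"z":-13.5,"twist":-8.59},{"x":5,"y":39,"z":-8,"twist":-8.59},{"x":5,"y":39.5,"z":-2,"twist":-8.59}]}}

```text
validation failed for argument at $.st...
```

Emit:
{"api": "carry_out", "payload": {"steps": [{"x":5,"y":39.5,"z":4,"twist":-8.59},{"x":5,"y":38,"z":10,"twist":-8.59},{"x":5,"y":36.4,"z":15.5,"twist":-8.59},{"x":5,"y":33.7,"z":21,"twist":-8.59},{"x":5,"y":30,"z":25.6,"twist":-8.59}]}}

```text
validation failed for argument at $.st...
```

```bash
python3 - <<'E'
from h import *
s=arm.state();print(s["t"],s["ee_pos"],rot(s["eef_rot"]).round(3),s["wrist_force"],s["q"].round(2))
c=arm.calibration("wrist");im=arm.grab_frame("wrist");cv2.imwrite("pics/w1.png",im);np.save("w1.npy",c,allow_pickle=True)
print(proj(c,[.45,-.257,.084]),c["position"])
E
```

```text
0.15 [ 0.25225935 -0.59867656  0.23064371] [[-0.001  0.922  0.388]
 [ 0.001  0.388 -0.922]
 [-1.    -0.    -0.001]] [ 0.18024534 -0.99807869 -0.06055277] [ 1.07  0.33  0.04  1.47 -0.01  1.34 -0.06]
[ -41.23693219 -274.52290619] [ 0.31452659 -0.57207501  0.37296607]
```

View pics/w1.png

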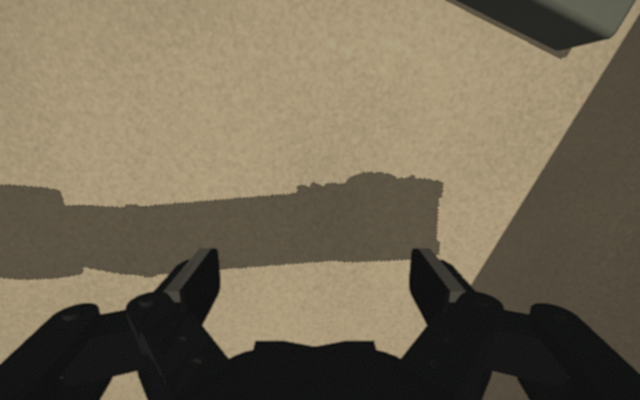

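The call was refused, probably because every row needs all its fields. The picture shows bare table with the fingertips at (205,255) and (425,255). I'll send it again with full rows.

Emit:
{"api": "carry_out", "payload": {"steps": [{"grip":85,"x":5,"y":31.5,"z":-24,"twist":-8.5},{"grip":85,"x":5,"y":34.7,"z":-19,"twist":-8.5},{"grip":85,"x":5,"y":37,"z":-13.5,"twist":-8.5},{"grip":85,"x":5,"y":39,"z":-8,"twist":-8.5},{"grip":85,"x":5,"y":39.5,"z":-2,"twist":-8.5}]}}

```text
t: 0.7
ee_pos: [0.3483, -0.4266, 0.2034]
eef_rot: [-2.426, 1.567, -2.852]
wrist_force: [0.8, 0.0, 0.6]
grip_width: 0.0852
```

Emit:
{"api": "carry_out", "payload": {"steps": [{"grip":85,"x":5,"y":39.5,"z":4,"twist":-8.5},{"grip":85,"x":5,"y":38,"z":10,"twist":-8.5},{"grip":85,"x":5,"y":36.4,"z":15.5,"twist":-8.5},{"grip":85,"x":5,"y":33.7,"z":21,"twist":-8.5},{"grip":85,"x":5,"y":30,"z":25.6,"twist":-8.5}]}}

```text
t: 1.2
ee_pos: [0.4507, -0.2484, 0.1769]
eef_rot: [-2.864, 1.567, -2.539]
wrist_force: [0.2, -0.6, 0.2]
grip_width: 0.085
```

```bash
python3 - <<'E'
from h import *
s=arm.state();print(s["t"],s["ee_pos"],rot(s["eef_rot"]).round(3),s["wrist_force"],s["q"].round(2))
c=arm.calibration("wrist");im=arm.grab_frame("wrist");cv2.imwrite("pics/w2.png",im);np.save("w2.npy",c,allow_pickle=True)
print(proj(c,[.45,-.257,.084]),proj(c,s["ee_pos"]),c["position"])
E
```

```text
1.2 [ 0.45070871 -0.24844031  0.17694044] [[-0.003 -0.319  0.948]
 [-0.002  0.948  0.319]
 [-1.    -0.001 -0.004]] [ 0.1606061  -0.57615363  0.24639993] [ 0.76  0.12 -0.37  1.84  0.05  1.19  0.7 ]
[310.57449409 211.67421073] [314.62437261 255.13672358] [ 0.4292158  -0.18337322  0.31920809]
```

View pics/w2.png

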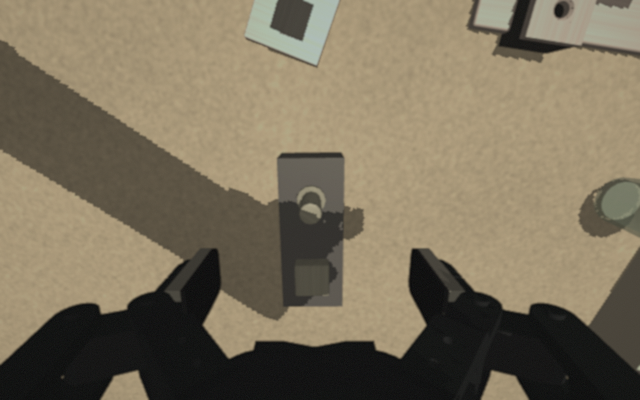

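The wrist view shows the pin handle's top at about (312,212), as predicted, with the flange behind it at (312,199). The plug is at (312,278), the rack is square to the jaws, and the ear hole is at (563,10).

```bash
python3 - <<'E'
from h import *
c=np.load("w2.npy",allow_pickle=True).item();t=arm.calibration("top");s=arm.calibration("scene")
print("top",plane(c,(312,212),.084),"flange",plane(c,(311.5,199.5),.044),"rack top rear edge mid", plane(c,(311,154),.04))
print("tri",tri([(c,(312,212)),(t,(175+650/3,140+287/3)),(s,(316.5,167))]))
print("hole",plane(c,(563,10),.04),plane(t,(175+468/3,140+168/3),.04))
im=cv2.imread("pics/w2.png")[140:320,250:370]
cv2.imwrite("pics/c2.png",cv2.resize(im,None,fx=4,fy=3.2,interpolation=cv2.INTER_CUBIC))
st=arm.state();p=plane(c,(312,212),.084);print(delta(st,[p[0],p[1],.12]))
E
```

```text
top [ 0.45113321 -0.25689786  0.084     ] flange [ 0.45069122 -0.25834599  0.044     ] rack top rear edge mid [ 0.43745774 -0.22023844  0.04      ]
tri (array([ 0.451702  , -0.25928137,  0.0730957 ]), [np.float64(1.06413912836619), np.float64(0.7108573668823736), np.float64(0.38411691410925486)])
hole [ 0.58818167 -0.05105648  0.04      ] [ 0.58697044 -0.05107055  0.04      ]
[ 56.31230518 -13.9360954   -7.98057618]
```

Emit:
{"api": "carry_out", "payload": {"steps": [{"grip":60,"x":20,"y":-14,"z":-8,"twist":-1},{"grip":60,"x":10,"y":0,"z":0,"twist":0},{"grip":60,"x":0,"y":0,"z":0,"twist":0}]}}

```text
t: 1.55
ee_pos: [0.4529, -0.2538, 0.1456]
eef_rot: [2.102, 1.568, 2.467]
wrist_force: [-0.2, 1.5, 0.4]
grip_width: 0.0602
```

```bash
python3 - <<'E'
from h import *
st=arm.state();print(st["t"],st["ee_pos"],st["dq"].round(3),st["grip_width"]);print(delta(st,[.451,-.2573,.052]))
c=arm.calibration("wrist");im=arm.grab_frame("wrist");np.save("w3.npy",c,allow_pickle=True)
print(arm.state()["ee_pos"],proj(c,[.451,-.2573,.084]),proj(c,[.451,-.2573,.044]))
cv2.imwrite("pics/w3.png",cv2.resize(im[100:400,160:480],None,fx=2,fy=2,interpolation=cv2.INTER_CUBIC))
E
```

```text
1.55 [ 0.45285803 -0.25377575  0.14562691] [ 0.012 -0.001  0.012 -0.007  0.008  0.01   0.005] 0.06017619731419967
[93.62493041 -2.81536104 -2.8839839 ]
[ 0.45281488 -0.2542541   0.14616139] [310.1657111  218.86861538] [310.84068979 202.43769882]
```

View pics/w3.png

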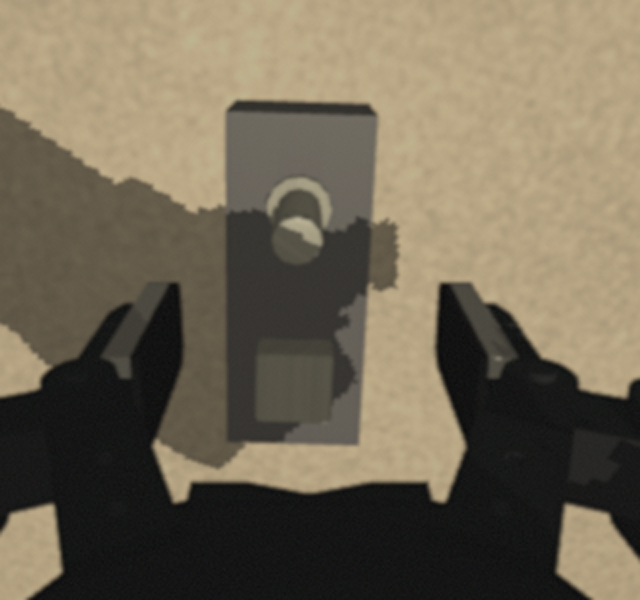

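The handle's top is at full-frame pixel (309,220) and the flange at (309,204). That is about 1 mm from my estimate, so the pin is at about (0.4503, -0.2586). The gap between them matches the stated heights. Descending.

Emit:
{"api": "carry_out", "payload": {"steps": [{"grip":60,"x":15,"y":-4,"z":-4,"twist":0},{"grip":60,"x":30,"y":0,"z":0,"twist":0},{"grip":60,"x":30,"y":0,"z":0,"twist":0},{"grip":60,"x":20,"y":0,"z":0,"twist":0},{"grip":60,"x":0,"y":0,"z":0,"twist":0}]}}

```text
t: 2.1
ee_pos: [0.45, -0.2634, 0.0489]
eef_rot: [-1.245, 1.568, -0.889]
wrist_force: [0.6, -0.4, 0.1]
grip_width: 0.0598
```

```bash
python3 - <<'E'
from h import *
st=arm.state();print(st["t"],st["ee_pos"],st["grip_width"],st["wrist_force"]);print(delta(st,[.4503,-.2586,.052]))
E
```

```text
2.1 [ 0.44997224 -0.26337881  0.04891037] 0.05983228446838787 [ 0.5934755  -0.39423391  0.10870966]
[-3.10079079  4.35514478  1.97688835]
```

Emit:
{"api": "carry_out", "payload": {"steps": [{"grip":60,"x":-3,"y":4.4,"z":2,"twist":0},{"grip":60,"x":0,"y":0,"z":0,"twist":0}]}}

```text
t: 2.3
ee_pos: [0.4503, -0.259, 0.053]
eef_rot: [-1.189, 1.567, -0.835]
wrist_force: [0.2, -0.0, 0.3]
grip_width: 0.0599
```

```bash
python3 - <<'E'
from h import *
st=arm.state();print(st["t"],st["ee_pos"],st["grip_width"],st["wrist_force"]);print(delta(st,[.4503,-.2586,.052]))
E
```

```text
2.3 [ 0.4503315  -0.25896918  0.05300738] 0.05988082675236498 [ 0.20635989 -0.01451499  0.28278131]
[1.00635964 0.3603816  0.09727078]
```

Emit:
{"api": "carry_out", "payload": {"force": 40, "steps": [{"grip":10,"x":0,"y":0,"z":0,"twist":0},{"grip":10,"x":0,"y":0,"z":0,"twist":0},{"grip":10,"x":0,"y":0,"z":0,"twist":0},{"grip":10,"x":0,"y":0,"z":0,"twist":0},{"grip":10,"x":0,"y":0,"z":0,"twist":0}]}}

```text
t: 2.8
ee_pos: [0.4523, -0.2602, 0.0566]
eef_rot: [-1.053, 1.561, -0.699]
wrist_force: [-0.6, -0.6, -1.0]
grip_width: 0.0169
```

Emit:
{"api": "carry_out", "payload": {"steps": [{"grip":10,"x":-15,"y":0,"z":0,"twist":0},{"grip":10,"x":-25,"y":0,"z":0,"twist":0},{"grip":10,"x":-25,"y":0,"z":0,"twist":0},{"grip":10,"x":-20,"y":0,"z":0,"twist":0},{"grip":10,"x":0,"y":0,"z":0,"twist":0}]}}

```text
t: 3.3
ee_pos: [0.4505, -0.259, 0.1433]
eef_rot: [-1.108, 1.565, -0.753]
wrist_force: [0.6, 0.1, -0.3]
grip_width: 0.0168
```

```bash
python3 - <<'E'
from h import *
st=arm.state();print(st["t"],st["ee_pos"],st["grip_width"],st["wrist_force"]);R=rot(st["eef_rot"]);print(R.round(3))
rows(st,[.588,-.051,.145],6,0)
E
```

```text
3.3 [ 0.45053853 -0.25898683  0.14325275] 0.016794630597288477 [ 0.63776714  0.12289054 -0.34717739]
[[ 0.004 -0.347  0.938]
 [-0.004  0.938  0.347]
 [-1.    -0.005  0.003]]
[-0.3 24.6 33.5] 0
[-0.3 24.6 33.5] 0
[-0.3 24.6 33.5] 0
[-0.3 24.6 33.5] 0
[-0.3 24.6 33.5] 0
[-0.3 24.6 33.5] 0
```

Emit:
{"api": "carry_out", "payload": {"steps": [{"grip":10,"x":0,"y":24.6,"z":33.5,"twist":0},{"grip":10,"x":0,"y":24.6,"z":33.5,"twist":0},{"grip":10,"x":0,"y":24.6,"z":33.5,"twist":0},{"grip":10,"x":0,"y":24.6,"z":33.5,"twist":0},{"grip":10,"x":0,"y":18,"z":25,"twist":0}]}}

```text
t: 3.8
ee_pos: [0.5595, -0.0959, 0.1389]
eef_rot: [-1.723, 1.565, -1.381]
wrist_force: [-0.2, -1.2, -0.8]
grip_width: 0.0164
```

Emit:
{"api": "carry_out", "payload": {"steps": [{"grip":10,"x":0,"y":0,"z":0,"twist":0},{"grip":10,"x":0,"y":0,"z":0,"twist":0}]}}

```text
t: 4.0
ee_pos: [0.5605, -0.0902, 0.1365]
eef_rot: [-2.094, 1.568, -1.745]
wrist_force: [0.3, -0.4, -0.0]
grip_width: 0.0168
```

```bash
python3 - <<'E'
from h import *
st=arm.state();print(st["t"],st["ee_pos"],st["grip_width"]);R=rot(st["eef_rot"]);print(R.round(3))
print(delta(st,[.588,-.051,.145]))
c=arm.calibration("wrist");im=arm.grab_frame("wrist");np.save("w4.npy",c,allow_pickle=True);cv2.imwrite("pics/w4f.png",im)
print("hole pred",proj(c,[.588,-.051,.04]));p=st["ee_pos"]+R[:,0]*0
h=st["ee_pos"]+R[:,0]*(-.0074)
for k,d in(("top",-.02),("flange",.022),("tip",.056)):print(k,proj(c,h+R[:,0]*d))
cv2.imwrite("pics/w4.png",cv2.resize(im[60:330,160:500],None,fx=2.2,fy=2.2,interpolation=cv2.INTER_CUBIC))
E
```

```text
4.0 [ 0.56052254 -0.09016604  0.13651442] 0.016830803775332408
[[-0.    -0.342  0.94 ]
 [-0.003  0.94   0.342]
 [-1.    -0.002 -0.001]]
[-8.60851939 27.37044905 39.21410917]
hole pred [366.43034029 165.74629507]
top [314.62549633 284.85658805]
flange [314.52897727 243.09043884]
tip [314.47912761 221.51927271]
```

View pics/w4.png

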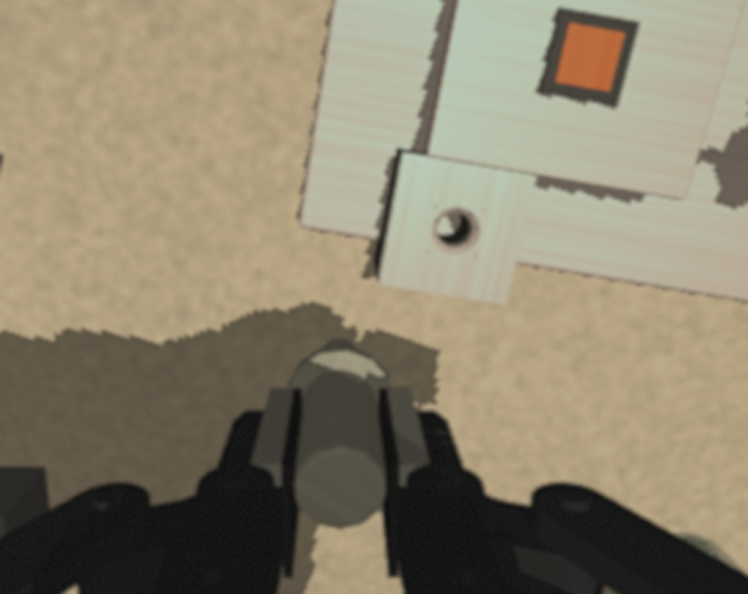

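The picture shows the pin held upright and central in the jaws, with its handle top at (341,487) in the crop, which is full-frame (315,281). The hole is at crop (456,229), full-frame (367,164), within 1 px of the prediction. The chip is at (590,58). Next I fit the pin's place in the grip from its outlines.

```bash
python3 - <<'E'
from h import *
from scipy.optimize import least_squares
c=np.load("w4.npy",allow_pickle=True).item();st=arm.state()
T=np.array([.56052,-.09017,.13651]);R=rot([-2.094,1.568,-1.745])
a=np.linspace(0,2*np.pi,90)
def circ(o,r,h): return np.array([proj(c,o+R[:,0]*h+r*(R[:,1]*np.cos(t)+R[:,2]*np.sin(t))) for t in a])
g=lambda u,v:(u/2.2+160,v/2.2+60)
def meas(p):
    h,dy,dz=p;o=T+R[:,1]*dy/1e3+R[:,2]*dz/1e3
    t=circ(o,.009,h/1e3-.02);f=circ(o,.013,h/1e3+.02)
    return np.array([t[:,1].min(),t[:,1].max(),t[:,0].min(),t[:,0].max(),f[:,1].min(),f[:,0].min(),f[:,0].max()])
obs=np.array([g(0,449)[1],g(0,526)[1],g(296,0)[0],g(386,0)[0],g(0,347)[1],g(289,0)[0],g(388,0)[0]])
r=least_squares(lambda p:meas(p)-obs,[-7,0,0]);print("h(below TCP),dy,dz mm",r.x,r.fun.round(1))
print("hole",plane(c,g(456,229),.04), st["ee_pos"])
# auto: refine hole darker edges
im=cv2.imread("pics/w4f.png",0);cv2.imwrite("pics/x.png",im)
print(im[150:178:3,350:386:3])
E
```

```text
h(below TCP),dy,dz mm [-1.33441754 -1.69856771 -0.0265891 ] [-2.5  0.3 -1.2  0.2  2.8 -0.7  1.9]
hole [ 0.58811278 -0.04961379  0.04      ] [ 0.56043409 -0.0899783   0.13654847]
[[190 190 189 186 186 188 188 190 189 187 185 187]
 [190 188 183 183 186 180 177 187 187 185 184 188]
 [190 188 188 180 141 117 105 126 160 185 182 188]
 [188 187 184 149 173  98  87  45 123 173 184 188]
 [188 186 172 173 186 124  73  25  99 151 185 188]
 [187 185 168 167 175 142  31  31 106 150 186 186]
 [185 184 175 124  36  28  32  68 139 166 186 184]
 [185 183 180 165 132 101 108 143 159 181 186 183]
 [184 179 181 183 170 166 166 171 179 180 186 182]
 [182 182 181 183 180 184 183 181 178 180 184 180]]
```

```bash
python3 - <<'E'
from h import *
rows(arm.state(),[.5876,-.0492,.120],3,0)
E
```

```text
[ 5.5  9.7 13.2] 0
[ 5.5  9.7 13.2] 0
[ 5.5  9.7 13.2] 0
```

Emit:
{"api": "carry_out", "payload": {"steps": [{"grip":10,"x":3,"y":10,"z":13,"twist":0},{"grip":10,"x":3,"y":10,"z":13,"twist":0},{"grip":10,"x":3,"y":10,"z":13,"twist":0},{"grip":10,"x":0,"y":0,"z":0,"twist":0},{"grip":10,"x":0,"y":0,"z":0,"twist":0}]}}

```text
t: 4.55
ee_pos: [0.5841, -0.0558, 0.1247]
eef_rot: [-2.576, 1.564, -2.237]
wrist_force: [-0.4, 0.4, -1.3]
grip_width: 0.0165
```

```bash
python3 - <<'E'
from h import *
st=arm.state();print(st["t"],st["ee_pos"]);print(delta(st,[.5876,-.0492,.105]))
E
```

```text
4.55 [ 0.58412895 -0.05584904  0.12468142]
[19.62776629  5.19216692  5.60430951]
```

Emit:
{"api": "carry_out", "payload": {"steps": [{"grip":10,"x":8,"y":5,"z":5.5,"twist":0},{"grip":10,"x":8,"y":0,"z":0,"twist":0},{"grip":10,"x":0,"y":0,"z":0,"twist":0}]}}

```text
t: 4.85
ee_pos: [0.5866, -0.0524, 0.1071]
eef_rot: [-2.525, 1.562, -2.19]
wrist_force: [-0.0, 0.9, -1.2]
grip_width: 0.0166
```

```bash
python3 - <<'E'
from h import *
st=arm.state();print(st["t"],st["ee_pos"],st["wrist_force"]);print(delta(st,[.5876,-.0492,.105]))
c=arm.calibration("wrist");im=arm.grab_frame("wrist");np.save("w5.npy",c,allow_pickle=True);cv2.imwrite("pics/w5f.png",im)
R=rot(st["eef_rot"]);o=st["ee_pos"]
print("hole",proj(c,[.588,-.0503,.04]))
for n,x in (("top",-.0213),("fl",.0187),("tip",.0547)):print(n,proj(c,o+R[:,0]*x-.0015*R[:,1]))
cv2.imwrite("pics/w5.png",cv2.resize(im[140:320,235:395],None,fx=3.3,fy=3.3,interpolation=cv2.INTER_CUBIC))
E
```

```text
4.85 [ 0.58663031 -0.05244372  0.10710775] [-0.04585711  0.94855873 -1.19469379]
[2.07962514 2.75551472 1.99673027]
hole [318.08505835 209.83657837]
top [314.65796139 280.37199094]
fl [314.56367642 242.58792315]
tip [314.50861107 220.52085477]
```

View pics/w5.png

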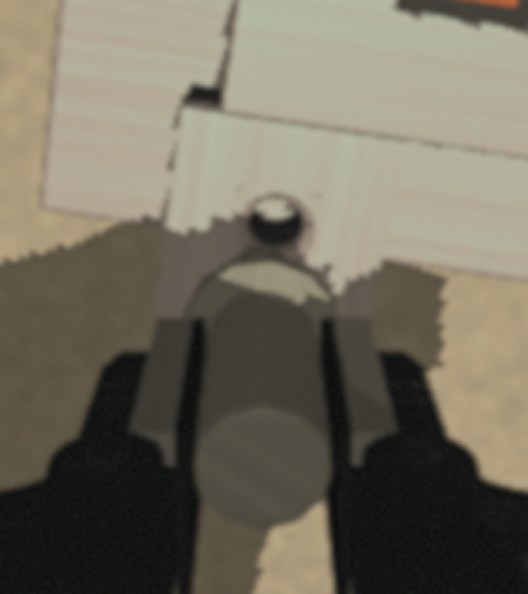

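The crop shows the hole mouth at (275,219), full-frame (318,206), just beyond the flange. The shank foot peeks out at crop (265,252), and the handle top is at (262,466). So the tip still has to go about 5 mm along +y and 2.5 mm along +z.

Emit:
{"api": "carry_out", "payload": {"steps": [{"grip":10,"x":0,"y":5,"z":2.5,"twist":0},{"grip":10,"x":0,"y":0,"z":0,"twist":0},{"grip":10,"x":0,"y":0,"z":0,"twist":0}]}}

```text
t: 5.2
ee_pos: [0.5877, -0.0466, 0.1079]
eef_rot: [-2.447, 1.562, -2.112]
wrist_force: [-1.0, -0.3, -0.4]
grip_width: 0.0169
```

```bash
python3 - <<'E'
from h import *
st=arm.state();print(st["t"],st["ee_pos"],st["wrist_force"],rot(st["eef_rot"])[:,0]);print(delta(st,[.5870,-.0470,.1]))
E
```

```text
5.2 [ 0.58767816 -0.04659296  0.10788225] [-1.02125407 -0.31380344 -0.36129157] [-0.00428295 -0.00712655 -0.99996543]
[ 7.88778412 -0.11979775 -0.72385772]
```

Emit:
{"api": "carry_out", "payload": {"steps": [{"grip":10,"x":6,"y":0,"z":-0.5,"twist":0},{"grip":10,"x":6,"y":0,"z":0,"twist":0},{"grip":10,"x":6,"y":0,"z":0,"twist":0},{"grip":10,"x":5,"y":0,"z":0,"twist":0}]}}

```text
t: 5.6
ee_pos: [0.589, -0.0473, 0.0862]
eef_rot: [-1.871, 1.562, -1.537]
wrist_force: [-7.2, -1.4, 29.1]
grip_width: 0.0167
```

```bash
python3 - <<'E'
from h import *
st=arm.state();print(st["t"],st["ee_pos"],st["wrist_force"],st["moment"],st["grip_width"]);print(delta(st,[.5870,-.0470,.0627]))
E
```

```text
5.6 [ 0.58901035 -0.04729977  0.0862442 ] [-7.23481919 -1.42250226 29.0633229 ] [-0.15895748  1.56743151 -0.00665271] 0.016716056088320545
[23.5402628   1.13235214 -1.74194531]
```

Force 29 N up and -7 N in x: the foot is on the +x side of the rim. I back off a little and shift -z.

Emit:
{"api": "carry_out", "payload": {"steps": [{"grip":10,"x":-6,"y":0,"z":-1.5,"twist":0},{"grip":10,"x":-2,"y":0,"z":-1,"twist":0},{"grip":10,"x":0,"y":0,"z":0,"twist":0}]}}

```text
t: 5.9
ee_pos: [0.5866, -0.0483, 0.0938]
eef_rot: [-1.879, 1.562, -1.545]
wrist_force: [-0.5, 0.2, -0.4]
grip_width: 0.0164
```

```bash
python3 - <<'E'
from h import *
st=arm.state();print(st["t"],st["ee_pos"],st["wrist_force"],rot(st["eef_rot"]).round(4),st["grip_width"]);print(delta(st,[.5870,-.0470,.0627]))
c=arm.calibration("wrist");im=arm.grab_frame("wrist");np.save("w6.npy",c,allow_pickle=True);cv2.imwrite("pics/w6f.png",im)
print("hole",proj(c,[.588,-.0503,.04]),proj(c,[.5874,-.0484,.04]))
cv2.imwrite("pics/w6.png",cv2.resize(im[140:320,235:395],None,fx=3.3,fy=3.3,interpolation=cv2.INTER_CUBIC))
E
```

```text
5.9 [ 0.58659985 -0.04826015  0.09383593] [-0.51543893  0.20429648 -0.42319742] [[ 2.000e-04 -3.280e-01  9.447e-01]
 [-8.500e-03  9.446e-01  3.280e-01]
 [-1.000e+00 -8.100e-03 -2.600e-03]] 0.01640474686772955
[31.12416938  1.31156049  0.87183198]
hole [315.66908027 221.6279608 ] [315.76003772 218.7514    ]
```

View pics/w6.png

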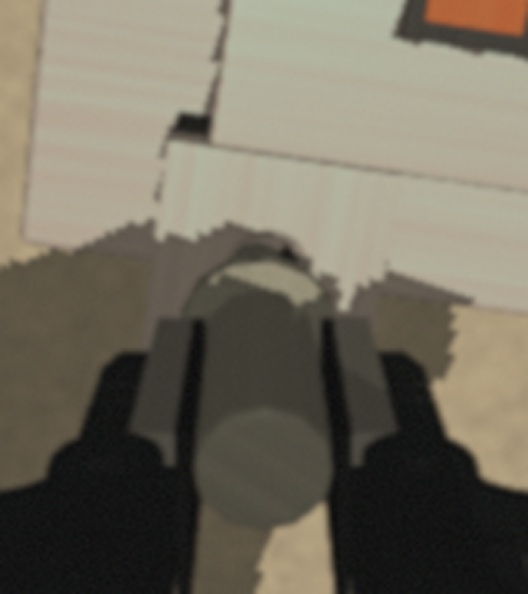

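The crop shows the foot at the mouth, with a sliver of dark hole left at its upper right (287,252). Scaling from the ear's corner puts the hole at crop (266,258), so the pin needs about 1.4 mm in +y and 0.7 mm in +z. On the first try the tool had drifted 2 mm in +x.

Emit:
{"api": "carry_out", "payload": {"steps": [{"grip":10,"x":0,"y":1.6,"z":0.6,"twist":0},{"grip":10,"x":2,"y":0,"z":0,"twist":0},{"grip":10,"x":4,"y":0,"z":0,"twist":0}]}}

```text
t: 6.25
ee_pos: [0.5866, -0.0464, 0.0871]
eef_rot: [-1.899, 1.562, -1.565]
wrist_force: [-3.1, -1.5, 28.3]
grip_width: 0.0169
```

```bash
python3 - <<'E'
from h import *
st=arm.state();print(st["t"],st["ee_pos"],st["wrist_force"],st["moment"]);print(delta(st,[.5868,-.0468,.0627]))
E
```

```text
6.25 [ 0.58662939 -0.04638696  0.08710901] [-3.10365518 -1.46292098 28.2848852 ] [-0.36518335  0.8169148   0.01001314]
[24.41164061 -0.25083559  0.09224074]
```

Contact again at the same height, so the foot is probably on the rim, about 9 mm lower in the scheme than my fit said. I look at the raw pixel values around the mouth from the last frame.

```bash
python3 - <<'E'
import cv2,numpy as np
np.set_printoptions(linewidth=250)
for f,r0,r1 in(("w6f",202,226),("w5f",194,226)):
    im=cv2.imread(f"pics/{f}.png",0);print(f,"cols 296..338");
    for r in range(r0,r1,1):print(r,*["%3d"%v for v in im[r,296:339:1]])
E
```

```text
w6f cols 296..338
202 174 174 175 174 173 172 171 171 173 172 171 169 169 169 170 171 172 172 172 171 171 172 172 173 173 174 174 173 173 172 172 171 172 171 170 170 170 172 173 174 175 175 175
203 174 174 173 174 172 172 171 171 172 172 171 170 168 169 171 172 173 172 171 171 172 172 173 173 174 174 173 172 172 173 172 172 172 170 170 171 170 172 173 175 175 175 175
204 174 174 174 173 171 172 172 172 172 171 171 169 169 169 170 172 172 172 171 171 172 173 172 173 173 174 173 173 172 172 172 172 172 171 170 170 171 171 173 175 175 175 175
205 173 174 175 173 173 172 171 171 171 171 170 169 169 169 171 173 172 171 170 171 172 171 172 173 173 175 173 173 172 172 172 171 171 170 170 170 171 171 173 175 175 175 175
206 173 174 173 173 173 172 166 158 155 161 167 168 168 171 172 173 172 172 170 171 172 173 172 173 174 173 172 172 172 172 171 172 172 170 169 170 170 171 173 175 175 174 174
207 174 173 173 173 172 168 154 128 120 132 147 153 158 168 171 172 173 172 171 171 171 171 172 174 174 173 173 172 172 172 171 171 170 170 169 170 171 172 174 174 175 175 175
208 174 174 168 159 155 15
[... 8091 characters left out ...]
  92  89  83  77  76  85 100 119 134 139 139 139 140 139 138 140 141 144 145 144 143 143 143 144 145 146 142 137 130 118 105  93  85  84  88 100 105 104 125 156 170 170 172
223  86  78  72  68  77  97 118 133 139 139 139 139 140 139 139 138 141 142 144 144 142 143 142 143 146 148 146 145 144 138 130 120 111  99  86  86  91 102 132 163 171 171 171
224  75  66  64  65  74  89 109 123 128 131 136 138 138 138 138 138 140 143 144 143 143 143 143 144 145 146 146 144 143 144 140 138 133 119  98  85  87 101 131 161 170 171 169
225  68  63  67  72  73  76  85  93  99 107 120 125 131 136 137 139 141 144 144 144 143 143 143 143 144 146 145 146 144 142 142 143 142 135 115  93  83  95 120 148 162 169 168
```

From the pixels, the hole's outer chamfer spans columns 306–331 and rows 198–221 in the earlier frame, so its centre is (318.5,209.5). The lower part was hidden by the shank, and that biased me by about 4 mm in +y. My first estimate (0.588, -0.0503) holds, so I back off and return in -y.

Emit:
{"api": "carry_out", "payload": {"steps": [{"grip":10,"x":-8,"y":0,"z":0,"twist":0},{"grip":10,"x":0,"y":-5,"z":0.5,"twist":0},{"grip":10,"x":0,"y":0,"z":0,"twist":0},{"grip":10,"x":0,"y":0,"z":0,"twist":0}]}}

```text
t: 6.65
ee_pos: [0.5886, -0.0513, 0.0945]
eef_rot: [-2.026, 1.563, -1.692]
wrist_force: [-0.3, -0.3, 0.3]
grip_width: 0.017
```

```bash
python3 - <<'E'
from h import *
st=arm.state();print(st["t"],st["ee_pos"],st["wrist_force"],rot(st["eef_rot"])[:,0]);print(delta(st,[.5887,-.0512,.0627]))
E
```

```text
6.65 [ 0.58860634 -0.0513269   0.09449868] [-0.28461304 -0.28370233  0.25518098] [-0.00100194 -0.00823195 -0.99996561]
[31.79645194  0.32596673  0.24608139]
```

Emit:
{"api": "carry_out", "payload": {"steps": [{"grip":10,"x":5,"y":0,"z":0,"twist":0},{"grip":10,"x":5,"y":0,"z":0,"twist":0},{"grip":10,"x":4,"y":0,"z":0,"twist":0}]}}

```text
t: 6.95
ee_pos: [0.5886, -0.0515, 0.0794]
eef_rot: [-1.992, 1.562, -1.658]
wrist_force: [0.0, -0.2, -0.4]
grip_width: 0.0167
```

```bash
python3 - <<'E'
from h import *
st=arm.state();print(st["t"],st["ee_pos"],st["wrist_force"],st["moment"]);print(delta(st,[.5887,-.0512,.0627]))
E
```

```text
6.95 [ 0.58861078 -0.05154847  0.07941045] [ 0.01514578 -0.17763414 -0.39522807] [ 0.05515113 -0.10568305  0.04746498]
[16.70692839  0.4265651   0.2552523 ]
```

It's in, with no force. Next I go down until the flange seats, at a TCP height of about 0.057–0.063.

Emit:
{"api": "carry_out", "payload": {"steps": [{"grip":10,"x":6,"y":0,"z":0,"twist":0},{"grip":10,"x":5,"y":0,"z":0,"twist":0},{"grip":10,"x":3,"y":0,"z":0,"twist":0}]}}

```text
t: 7.25
ee_pos: [0.5885, -0.0514, 0.0635]
eef_rot: [-2.038, 1.563, -1.703]
wrist_force: [0.5, 0.8, 0.4]
grip_width: 0.0166
```

```bash
python3 - <<'E'
from h import *
st=arm.state();print(st["t"],st["ee_pos"],st["wrist_force"],st["moment"]);print(delta(st,[.5887,-.0512,.0627]))
E
```

```text
7.25 [ 0.58850209 -0.0513962   0.06352361] [0.46848428 0.80455675 0.37087715] [ 0.05559082 -0.12021478  0.03487162]
[0.82181914 0.12625155 0.25429216]
```

Emit:
{"api": "carry_out", "payload": {"steps": [{"grip":10,"x":3,"y":0,"z":0,"twist":0},{"grip":10,"x":2,"y":0,"z":0,"twist":0}]}}

```text
t: 7.45
ee_pos: [0.5891, -0.0515, 0.0592]
eef_rot: [-1.908, 1.562, -1.574]
wrist_force: [-7.1, -0.5, 25.7]
grip_width: 0.0166
```

The flange has seated at about TCP 0.059, as expected. Release.

Emit:
{"api": "carry_out", "payload": {"steps": [{"grip":10,"x":-1,"y":0,"z":0,"twist":0},{"grip":40,"x":0,"y":0,"z":0,"twist":0},{"grip":40,"x":0,"y":0,"z":0,"twist":0},{"grip":40,"x":0,"y":0,"z":0,"twist":0}]}}

```text
t: 7.85
ee_pos: [0.5893, -0.0517, 0.0606]
eef_rot: [-1.857, 1.562, -1.522]
wrist_force: [-0.4, -0.3, -1.3]
grip_width: 0.0402
```

Emit:
{"api": "carry_out", "payload": {"steps": [{"grip":40,"x":-20,"y":0,"z":0,"twist":0},{"grip":40,"x":-40,"y":0,"z":0,"twist":0},{"grip":40,"x":-40,"y":0,"z":0,"twist":0},{"grip":40,"x":0,"y":-20,"z":-10,"twist":0},{"grip":40,"x":0,"y":0,"z":0,"twist":0}]}}

```text
t: 8.35
ee_pos: [0.5849, -0.0732, 0.1626]
eef_rot: [-2.313, 1.562, -1.977]
wrist_force: [-0.2, -1.0, -0.1]
grip_width: 0.0399
```

```bash
python3 - <<'E'
from h import *
st=arm.state();print(st["t"],st["ee_pos"],st["wrist_force"],st["grip_width"])
c=arm.calibration("wrist");im=arm.grab_frame("wrist");np.save("w7.npy",c,allow_pickle=True);cv2.imwrite("pics/w7f.png",im)
for h in(.048,.059,.084):print(h,proj(c,[.588,-.0503,h]))
print("r",[np.ptp([proj(c,[.588+.009*s*.94,-.0503+.009*s*.33,h])[0] for s in(-1,1)]) for h in (.048,.084)])
print("chip",proj(c,[.6055,.0155,.042]),proj(c,[.69,.03,.15]))
top=arm.grab_frame("top");cv2.imwrite("pics/t7.png",top);sc=arm.grab_frame("scene");cv2.imwrite("pics/s7.png",sc)
a=cv2.resize(im,(640,400));
# right: scene crop of the collar/post and loupe (for heights)
b=cv2.resize(sc[175:315,270:470],(560,392),interpolation=cv2.INTER_CUBIC)
cv2.imwrite("pics/m7.png",np.vstack([cv2.resize(im[60:330,150:640],(700,386)),cv2.resize(sc[190:250,270:475],(700,205),interpolation=cv2.INTER_CUBIC)]))
E
```

```text
8.35 [ 0.58493887 -0.0732059   0.16260349] [-0.24337885 -1.01346026 -0.0632563 ] 0.0398850639701939
0.048 [328.04082933 169.57898584]
0.059 [328.54066474 172.20845185]
0.084 [329.85117901 179.10262682]
r [np.float64(21.955186735390498), np.float64(25.329139047446006)]
chip [377.24335209  97.44634791] [598.07022214 121.91985451]
```

View pics/m7.png

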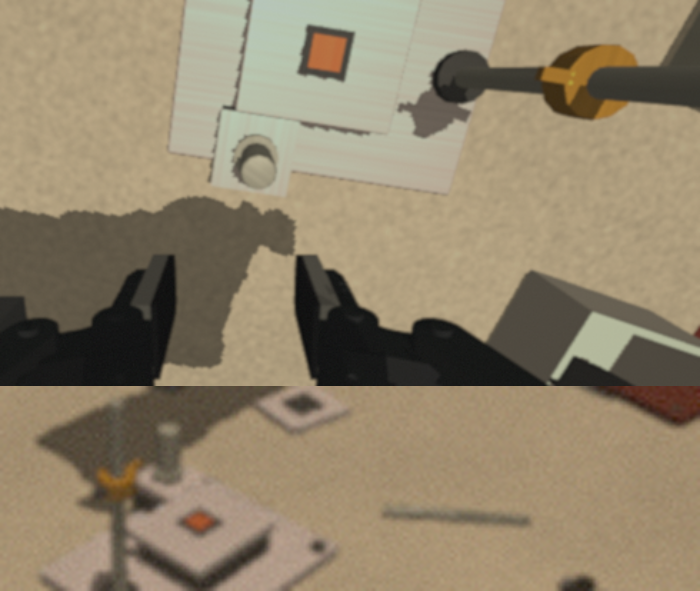

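The picture shows the pin home: its flange sits on the ear and the handle top is at full-frame (332,180), against a prediction of (330,179). The chip is at crop (327,53), and the brass collar is at crop (590,80), its pointer at (550,75) aimed at the chip. Next I go towards the loupe with a +90° twist and take a frame on the way for stereo on the collar.

```bash
python3 - <<'E'
from h import *
rows(arm.state(),[.49,.262,.165],10,8.5)
t=arm.calibration("top");c4=np.load("w4.npy",allow_pickle=True).item();c7=np.load("w7.npy",allow_pickle=True).item();s=arm.calibration("scene")
print(plane(c4,(428.2,86.4),.042),plane(c7,(378.9,97.1),.042),plane(t,(175+412/3,140+151/3),.042),plane(s,(270+199/3.4146,190+136/3.417),.042))
print("lens",plane(t,(175+173/3,140+170/3),.06))
E
```

```text
[-0.5 34.4  2.1] 8.5
[-0.5 34.3 -3. ] 8.5
[-0.5 33.5 -8.1] 8.5
[ -0.5  31.9 -12.9] 8.5
[ -0.5  29.6 -17.5] 8.5
[ -0.5  26.7 -21.7] 8.5
[ -0.5  23.2 -25.4] 8.5
[ -0.5  19.2 -28.6] 8.5
[ -0.5  14.8 -31.1] 8.5
[ -0.5  10.  -32.9] 8.5
[0.60671839 0.01612596 0.042     ] [0.60662868 0.01616826 0.042     ] [0.60542152 0.01456982 0.042     ] [0.60676104 0.01676363 0.042     ]
lens [0.5759478  0.28847991 0.06      ]
```

Emit:
{"api": "carry_out", "payload": {"steps": [{"grip":70,"x":0,"y":34.4,"z":2,"twist":8.5},{"grip":70,"x":0,"y":34.3,"z":-3,"twist":8.5},{"grip":70,"x":0,"y":33.5,"z":-8,"twist":8.5},{"grip":70,"x":0,"y":32,"z":-13,"twist":8.5}]}}

```text
t: 8.9
ee_pos: [0.5453, 0.0639, 0.1573]
eef_rot: [-2.31, 1.56, -2.574]
wrist_force: [0.3, -0.1, 0.2]
grip_width: 0.0703
```

```bash
python3 - <<'E'
from h import *
from scipy.optimize import minimize
c=arm.calibration("wrist");im=arm.grab_frame("wrist");np.save("w8.npy",c,allow_pickle=True);cv2.imwrite("pics/w8f.png",im)
V=[("w7",np.load("w7.npy",allow_pickle=True).item(),cv2.imread("pics/w7f.png")),("w8",c,im),("top",arm.calibration("top"),cv2.imread("pics/t7.png")),("scene",arm.calibration("scene"),cv2.imread("pics/s7.png"))]
post=np.array([.693,.0316])
for n,cc,i in V:
    p=proj(cc,[*post,.14]);h=cv2.cvtColor(i,cv2.COLOR_BGR2HSV)
    m=((h[...,0]>8)&(h[...,0]<25)&(h[...,1]>150)&(h[...,2]>50)).astype(np.uint8)
    if not(0<p[0]<640 and 0<p[1]<400): print(n,"out",p);continue
    r=60 if n[0]=="w" else 14
    mm=np.zeros_like(m);x,y=p.astype(int);mm[max(0,y-r):y+r,max(0,x-r):x+r]=m[max(0,y-r):y+r,max(0,x-r):x+r]
    ys,xs=np.nonzero(mm)
    print(n,p.round(1),len(xs),xs.min(),xs.max(),ys.min(),ys.max(),xs.mean(),ys.mean()); cv2.imwrite(f"pics/mask_{n}.png",mm*255)
E
```

```text
w7 [588. 120.] 1933 528 594 92 142 557.2700465597517 115.97309881013967
w8 [599.6 228.6] 1856 539 606 193 240 568.5948275862069 214.99407327586206
top [307.6 160.4] 43 304 311 158 167 307.5348837209302 162.46511627906978
scene [303.8 212.1] 65 299 310 212 222 304.6923076923077 217.4
```

```bash
cat > fit.py <<'E'
from h import *
from scipy.optimize import minimize
L=lambda n:np.load(n+".npy",allow_pickle=True).item()
V={"w7":L("w7"),"w8":L("w8"),"top":arm.calibration("top"),"scene":arm.calibration("scene")}
M={n:cv2.imread(f"pics/mask_{n}.png",0)>0 for n in V}
a=np.linspace(0,2*np.pi,48);psi=np.radians(10.2);ch=np.array([.6065,.016])
S=4
def poly(c,P): return np.int32(np.array([proj(c,p) for p in P])*16*1)
def render(c,x,y,h,w):
    m=np.zeros((400,640),np.uint8)
    f=lambda P,v:cv2.fillConvexPoly(m,cv2.convexHull(poly(c,P)),v,shift=4)
    f([[x+.014*np.cos(t),y+.014*np.sin(t),z] for t in a for z in(h-.014,h)],1)
    e=-np.array([np.cos(psi),np.sin(psi)]);n=np.array([-e[1],e[0]])
    f([[x+e[0]*r+n[0]*s,y+e[1]*r+n[1]*s,z] for r in(.010,.023) for s in(-w,w) for z in(h-.010,h-.004)],1)
    f([[x+.006*np.cos(t),y+.006*np.sin(t),z] for t in a for z in(h,.19)],0)
    return m>0
def cost(p,names,full=False):
    r=[1-(A&B).sum()/max((A|B).sum(),1) for A,B in((render(V[n],p[0],p[1],p[2],p[3]),M[n]) for n in names)]
    return r if full else sum(r)
for names in(["w7"],["w8"],["w7","w8"],["scene","top"],["w7","w8","scene","top"]):
    best=min((minimize(cost,[.693,.0316,h0,.003],args=(names,),method="Nelder-Mead",options=dict(initial_simplex=np.array([.693,.0316,h0,.003])+np.vstack([np.zeros(4),np.diag([.004,.004,.006,.001])]),xatol=2e-5,fatol=1e-4)) for h0 in(.122,.135,.15)),key=lambda r:r.fun)
    print(names,best.x.round(4),np.round(cost(best.x,names,True),3))
E
python3 fit.py
```

```text
['w7'] [0.7049 0.0363 0.1126 0.0021] [0.07]
['w8'] [7.043e-01 2.350e-02 1.138e-01 5.000e-04] [0.11]
['w7', 'w8'] [0.6924 0.0321 0.1302 0.    ] [0.205 0.212]
['scene', 'top'] [0.6943 0.0316 0.1339 0.0018] [0.396 0.339]
['w7', 'w8', 'scene', 'top'] [0.6929 0.0317 0.1313 0.0019] [0.254 0.23  0.47  0.362]
```

```bash
python3 - <<'E'
from h import *
s=arm.state();print(s["t"],s["ee_pos"],rot(s["eef_rot"]).round(3),s["q"].round(2));rows(s,[.485,.262,.16],6,8.5)
E
```

```text
8.95 [0.54336442 0.07132913 0.15748452] [[-0.01   0.269  0.963]
 [-0.003  0.963 -0.269]
 [-1.    -0.006 -0.009]] [ 0.24  0.23 -0.51  1.78  0.12  1.18 -0.58]
[ -0.4  28.  -17.9] 8.5
[ -0.4  25.  -21.9] 8.5
[ -0.4  21.5 -25.3] 8.5
[ -0.4  17.5 -28.2] 8.5
[ -0.4  13.2 -30.5] 8.5
[ -0.4   8.5 -32.1] 8.5
```

Emit:
{"api": "carry_out", "payload": {"steps": [{"grip":70,"x":0,"y":28,"z":-18,"twist":8.5},{"grip":70,"x":0,"y":25,"z":-22,"twist":8.5},{"grip":70,"x":0,"y":21.5,"z":-25,"twist":8.5},{"grip":70,"x":0,"y":17.5,"z":-28,"twist":8.5},{"grip":70,"x":0,"y":13,"z":-30.5,"twist":8.5}]}}

```text
t: 9.45
ee_pos: [0.4893, 0.2341, 0.1534]
eef_rot: [-1.815, 1.554, -2.826]
wrist_force: [0.2, -0.2, 0.7]
grip_width: 0.0697
```

Emit:
{"api": "carry_out", "payload": {"steps": [{"grip":70,"x":0,"y":5,"z":-15,"twist":8.5},{"grip":70,"x":0,"y":0,"z":0,"twist":0},{"grip":70,"x":0,"y":0,"z":0,"twist":0}]}}

```text
t: 9.75
ee_pos: [0.481, 0.256, 0.1515]
eef_rot: [-1.77, 1.55, -2.919]
wrist_force: [0.1, -1.1, 0.1]
grip_width: 0.0698
```

```bash
python3 - <<'E'
from h import *
s=arm.state();print(s["t"],s["ee_pos"],rot(s["eef_rot"]).round(3),s["q"].round(2))
c=arm.calibration("wrist");im=arm.grab_frame("wrist");np.save("w9.npy",c,allow_pickle=True);cv2.imwrite("pics/w9f.png",im)
print(proj(c,[.576,.2885,.06]),proj(c,[.49,.262,.063]))
cv2.imwrite("pics/w9.png",im)
E
```

```text
9.75 [0.48099157 0.25604119 0.15145905] [[-0.02   0.912  0.409]
 [-0.005  0.409 -0.912]
 [-1.    -0.02  -0.004]] [-0.1   0.24 -0.53  1.78  0.12  1.17 -1.82]
[329.40972979  57.32883561] [313.0867715  186.93996472]
```

View pics/w9.png

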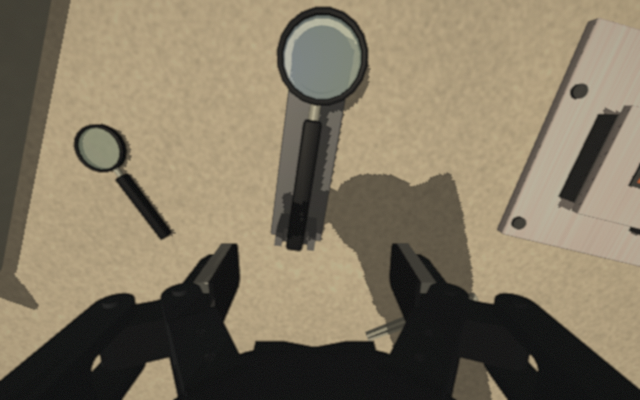

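The picture shows the big loupe: lens centre (323,56), bar from (312.5,122) to (296,246), and the notched post at its lower end.

```bash
python3 - <<'E'
from h import *
c=np.load("w9.npy",allow_pickle=True).item()
l=plane(c,(323,56),.06);n=plane(c,(312.5,124),.063);e=plane(c,(296.5,245),.063)
t=arm.calibration("top");s=arm.calibration("scene")
print("lens",l,"near",n,"end",e,np.linalg.norm(l-n),np.linalg.norm(l-e),[np.degrees(np.arctan2(*(a-b)[1::-1])) for a,b in((l,n),(l,e),(n,e))])
print("tri lens",tri([(c,(323,56)),(t,(175+173/3,140+170/3)),(s,(415,280.5))]))
st=arm.state();print(st["ee_pos"],np.degrees(np.arctan2(*rot(st["eef_rot"])[1::-1,1])))
yaw=np.arctan2(*(l-e)[1::-1]);g=l-.09*np.array([np.cos(yaw),np.sin(yaw),0]);print("grip",g,delta(st,[g[0],g[1],.036]))
E
```

```text
lens [0.57498372 0.29277819 0.06      ] near [0.53156259 0.2810633  0.063     ] end [0.44153583 0.25461026 0.063     ] 0.04507364254099922 0.1388313025087498 [np.float64(15.098728741145807), np.float64(15.961254459519257), np.float64(16.37464796068938)]
tri lens (array([0.57552596, 0.29180577, 0.054741  ]), [np.float64(1.1566597635466156), np.float64(2.5756131493991767), np.float64(1.666674065489623)])
[0.48103334 0.2558278  0.15143513] 24.11897486530002
grip [0.48845341 0.26802933 0.06      ] [115.20752593  14.08509999  -7.61847498]
```

Emit:
{"api": "carry_out", "payload": {"steps": [{"grip":60,"x":20,"y":14,"z":-7.5,"twist":7.8},{"grip":60,"x":20,"y":0,"z":0,"twist":0},{"grip":60,"x":0,"y":0,"z":0,"twist":0},{"grip":60,"x":0,"y":0,"z":0,"twist":0}]}}

```text
t: 10.2
ee_pos: [0.493, 0.263, 0.1103]
eef_rot: [-1.555, 1.55, -2.84]
wrist_force: [0.2, 0.9, 0.4]
grip_width: 0.0601
```

```bash
python3 - <<'E'
from h import *
st=arm.state();R=rot(st["eef_rot"]);print(st["t"],st["ee_pos"],np.degrees(np.arctan2(R[1,1],R[0,1])),R[:,0])
print(delta(st,[.4885,.268,.035]))
c=arm.calibration("wrist");im=arm.grab_frame("wrist");cv2.imwrite("pics/w10f.png",im);np.save("w10.npy",c,allow_pickle=True)
for x in(-.042,-.06,-.08):
  p=proj(c,[.5752+x*.9598,.2920+x*.2807,.063]);r=int(round(p[1]));print(p.round(1))
  if 0<=r<400: print(" ".join(map(str,cv2.cvtColor(im,cv2.COLOR_BGR2GRAY)[r,int(p[0])-24:int(p[0])+25:2])))
E
```

```text
10.2 [0.49298601 0.26300596 0.1103186 ] 16.416390296311175 [-0.01942957 -0.00605481 -0.99979289]
[75.3599232  -1.35850604 -6.08214305]
[307.2 148. ]
117 117 117 116 116 111 63 20 30 39 45 40 37 33 21 22 47 60 58 60 59 59 67 98 113
[307.3 177.8]
114 113 113 113 111 64 35 47 47 47 44 42 39 35 29 23 43 59 59 58 58 58 80 108 110
[307.4 209.1]
58 57 57 58 58 38 35 27 27 30 21 18 21 21 21 23 53 58 57 57 58 58 58 59 58
```

Emit:
{"api": "carry_out", "payload": {"steps": [{"grip":60,"x":10,"y":-1.4,"z":-7.2,"twist":0},{"grip":60,"x":25,"y":0,"z":0,"twist":0},{"grip":60,"x":25,"y":0,"z":0,"twist":0},{"grip":60,"x":12,"y":0,"z":0,"twist":0},{"grip":60,"x":0,"y":0,"z":0,"twist":0}]}}

```text
t: 10.75
ee_pos: [0.49, 0.2701, 0.0389]
eef_rot: [-1.6, 1.557, -2.883]
wrist_force: [-0.0, 0.2, -0.1]
grip_width: 0.0602
```

```bash
python3 - <<'E'
from h import *
st=arm.state();R=rot(st["eef_rot"]);print(st["t"],st["ee_pos"],st["wrist_force"],R[:,0],np.degrees(np.arctan2(R[1,1],R[0,1])))
print(delta(st,[.4882,.2692,.035]))
E
```

```text
10.75 [0.48997998 0.27010383 0.03887749] [-0.04316075  0.18406719 -0.11952157] [-0.01354825 -0.00358272 -0.9999018 ] 16.51163862425673
[ 3.90446148 -1.90894243  0.36229158]
```

Emit:
{"api": "carry_out", "payload": {"steps": [{"grip":60,"x":4,"y":-1.5,"z":0,"twist":0},{"grip":60,"x":0,"y":0,"z":0,"twist":0}]}}

```text
t: 10.95
ee_pos: [0.4888, 0.2703, 0.0359]
eef_rot: [-1.634, 1.558, -2.916]
wrist_force: [-0.2, 0.2, -0.2]
grip_width: 0.0598
```

Emit:
{"api": "carry_out", "payload": {"force": 80, "steps": [{"grip":5,"x":0,"y":0,"z":0,"twist":0},{"grip":5,"x":0,"y":0,"z":0,"twist":0},{"grip":5,"x":0,"y":0,"z":0,"twist":0},{"grip":5,"x":0,"y":0,"z":0,"twist":0},{"grip":5,"x":0,"y":0,"z":0,"twist":0}]}}

```text
t: 11.45
ee_pos: [0.4903, 0.2711, 0.0386]
eef_rot: [-1.708, 1.562, -2.991]
wrist_force: [0.1, 0.2, -0.5]
grip_width: 0.0121
```

```bash
python3 - <<'E'
from h import *
st=arm.state();R=rot(st["eef_rot"]);print(st["t"],st["ee_pos"],st["grip_width"],st["wrist_force"]);print(R.round(4))
c=arm.calibration("wrist");im=arm.grab_frame("wrist");cv2.imwrite("pics/w11f.png",im);np.save("w11.npy",c,allow_pickle=True);np.save("g0.npy",st,allow_pickle=True)
E
```

```text
11.45 [0.49033413 0.27106651 0.03858334] 0.012140325286353544 [ 0.14933023  0.2232597  -0.47790997]
[[-0.0087  0.9586  0.2846]
 [-0.0013  0.2846 -0.9586]
 [-1.     -0.0087 -0.0012]]
```

Emit:
{"api": "carry_out", "payload": {"steps": [{"grip":5,"x":-10,"y":0,"z":0,"twist":0},{"grip":5,"x":-25,"y":0,"z":0,"twist":0},{"grip":5,"x":-30,"y":0,"z":0,"twist":0},{"grip":5,"x":-25,"y":0,"z":0,"twist":0},{"grip":5,"x":0,"y":0,"z":0,"twist":0}]}}

```text
t: 12.0
ee_pos: [0.49, 0.2709, 0.1329]
eef_rot: [-1.677, 1.559, -2.958]
wrist_force: [0.2, 0.2, -2.2]
grip_width: 0.0124
```

```bash
cat > lens.py <<'E'
from h import *
def lensfit(im):  # black frame's outline: outer contour of dark pixels in the upper image
    g=cv2.GaussianBlur(cv2.cvtColor(im,cv2.COLOR_BGR2GRAY),(5,5),0)
    return cv2.HoughCircles(g[:230],cv2.HOUGH_GRADIENT,1.5,200,param1=120,param2=40,minRadius=60,maxRadius=130)
E
python3 - <<'E'
from lens import *
st=arm.state();R=rot(st["eef_rot"]);print(st["t"],st["ee_pos"],st["grip_width"],st["wrist_force"]);print(R.round(4))
im0=cv2.imread("pics/w11f.png");im=arm.grab_frame("wrist");cv2.imwrite("pics/w12f.png",im)
print(lensfit(im0),lensfit(im))
c=np.load("w11.npy",allow_pickle=True).item();print("pred lens top",proj(c,[.5752,.2925,.06]))
rows(st,[.520,-.0095,.135],8,0)
E
```

```text
12.0 [0.48999244 0.270911   0.13286882] 0.012430766769822962 [ 0.17702411  0.18231441 -2.21451655]
[[-0.0117  0.9583  0.2854]
 [-0.0022  0.2854 -0.9584]
 [-0.9999 -0.0118 -0.0013]]
[[[324.75  48.75  80.85]]] [[[326.25  48.75  96.6 ]]]
pred lens top [326.02794985  51.28799829]
[-0.2 -6.4 34.7] 0
[-0.2 -6.4 34.7] 0
[-0.2 -6.4 34.7] 0
[-0.2 -6.4 34.7] 0
[-0.2 -6.4 34.7] 0
[-0.2 -6.4 34.7] 0
[-0.2 -6.4 34.7] 0
[-0.2 -6.4 34.7] 0
```

Lifted and held. The lens sits at the same pixel before and after the lift, so it didn't slip. Carrying it over.

Emit:
{"api": "carry_out", "payload": {"steps": [{"grip":5,"x":0,"y":-6.4,"z":34.7,"twist":0},{"grip":5,"x":0,"y":-6.4,"z":34.7,"twist":0},{"grip":5,"x":0,"y":-6.4,"z":34.7,"twist":0},{"grip":5,"x":0,"y":-6.4,"z":34.7,"twist":0},{"grip":5,"x":0,"y":-6.4,"z":34.7,"twist":0}]}}

```text
t: 12.55
ee_pos: [0.5049, 0.0949, 0.1272]
eef_rot: [-1.799, 1.552, -3.069]
wrist_force: [-0.3, -0.2, -1.4]
grip_width: 0.0123
```

Emit:
{"api": "carry_out", "payload": {"steps": [{"grip":5,"x":0,"y":-6.4,"z":34.7,"twist":0},{"grip":5,"x":0,"y":-4,"z":25,"twist":0},{"grip":5,"x":0,"y":0,"z":0,"twist":0},{"grip":5,"x":0,"y":0,"z":0,"twist":0}]}}

```text
t: 12.95
ee_pos: [0.5099, 0.0255, 0.1229]
eef_rot: [-1.72, 1.544, -2.999]
wrist_force: [-0.3, -1.1, -1.2]
grip_width: 0.0123
```

```bash
cat >> lens.py <<'E'
g0=np.load("g0.npy",allow_pickle=True).item();R0=rot(g0["eef_rot"])
REL=R0.T@(np.array([.5759,.2930,.054])-g0["ee_pos"])
def report():
    st=arm.state();R=rot(st["eef_rot"]);print(st["t"],st["ee_pos"],st["grip_width"],st["wrist_force"].round(1))
    n=R@R0.T@[0,0,1];print("lens",st["ee_pos"]+R@REL,"axis",n.round(4),"tilt deg",np.degrees(np.arccos(n[2])).round(2))
    return st,st["ee_pos"]+R@REL
E
python3 - <<'E'
from lens import *
st,l=report();im=arm.grab_frame("wrist");c=arm.calibration("wrist");cv2.imwrite("pics/w13f.png",im);np.save("w13.npy",c,allow_pickle=True)
print(lensfit(im),proj(c,[.6065,.016,.042]),proj(c,[.6929,.0317,.131]))
print(rot(st["eef_rot"]).T@(np.array([.6065,.016,.16])-l)*1e3)
E
```

```text
12.95 [0.50986072 0.02545106 0.12287724] 0.012331475399969816 [-0.3 -1.1 -1.2]
lens [0.59560887 0.04770587 0.13674262] axis [0.0175 0.0024 0.9998] tilt deg 1.01
[[[309.75  50.25  79.65]]] [372.30738898  70.9098432 ] [ 471.56163595 -268.45313729]
[-23.41510909   0.69365135  33.4071304 ]
```

```bash
python3 - <<'E'
import cv2,numpy as np
for f in("w11f","w12f","w13f"):
    g=cv2.cvtColor(cv2.imread(f"pics/{f}.png"),cv2.COLOR_BGR2GRAY)
    for r in(40,60,80):
        d=np.nonzero(g[r]<50)[0];s=np.split(d,np.nonzero(np.diff(d)>3)[0]+1);print(f,r,[(int(k[0]),int(k[-1])) for k in s if len(k)>5])
    col=[int(x) for x in np.nonzero(g[100:200,326]<50)[0]+100];print(col[:1],col[-1:])
E
```

```text
w11f 40 [(232, 244)]
w11f 60 [(232, 243)]
w11f 80 []
[130] [199]
w12f 40 [(232, 244)]
w12f 60 [(232, 243)]
w12f 80 [(236, 248)]
[130] [199]
w13f 40 [(232, 244)]
w13f 60 [(232, 244), (397, 402)]
w13f 80 [(236, 248)]
[130] [199]
```

The ring's edges are identical in all three frames, so there was no slip; the Hough circle was misled. Next I refine the collar's height, with the post's place known from the stage.

```bash
cat > fit2.py <<'E'
exec(open("fit.py").read().split("for names in")[0])
F={"w7":"w7f","w8":"w8f","top":"t7","scene":"s7"}
for n in V:
    i=cv2.imread(f"pics/{F[n]}.png");h=cv2.cvtColor(i,cv2.COLOR_BGR2HSV);x,y=proj(V[n],[.693,.0317,.131]).astype(int)
    m=((h[...,0]>5)&(h[...,0]<28)&(h[...,1]>(120 if n[0]=="w" else 110))&(h[...,2]>25)).astype(np.uint8)
    r=60 if n[0]=="w" else 12;mm=np.zeros_like(m);mm[y-r:y+r,max(0,x-r):x+r]=m[y-r:y+r,max(0,x-r):x+r]
    k,lab,s,_=cv2.connectedComponentsWithStats(mm)
    for j in range(1,k):
        if s[j,4]<(80 if n[0]=="w" else 5):mm[lab==j]=0
    M[n]=mm>0
    ys,xs=np.nonzero(mm);B=(xs.min(),xs.max(),ys.min(),ys.max());res=[]
    for hh in np.arange(.120,.150,.001):
        for px,py in((.693,.0317),):
            A=render(V[n],px,py,hh,.002);res.append((1-(A&M[n]).sum()/(A|M[n]).sum(),round(hh,3)))
    b=min(res);A=render(V[n],.693,.0317,b[1],.002);ya,xa=np.nonzero(A)
    print(n,b,"obs",B,mm.sum(),"model",(xa.min(),xa.max(),ya.min(),ya.max()),A.sum())
def c2(p): return sum(cost([p[0],p[1],p[2],.002],[n],True)[0]*(1 if n[0]=="w" else .4) for n in V)+((p[0]-.693)**2+(p[1]-.0317)**2)/.002**2*.02
r=min((minimize(c2,[.693,.0317,h0],method="Nelder-Mead",options=dict(initial_simplex=np.array([[.693,.0317,h0],[.696,.0317,h0],[.693,.034,h0],[.693,.0317,h0+.005]]))) for h0 in(.125,.131,.138)),key=lambda r:r.fun);print(r.x,r.fun)
E
python3 fit2.py
```

```text
w7 (np.float64(0.19377990430622005), np.float64(0.13)) obs (np.int64(525), np.int64(595), np.int64(91), np.int64(142)) 2100 model (np.int64(518), np.int64(599), np.int64(91), np.int64(146)) 2430
w8 (np.float64(0.18251273344651953), np.float64(0.13)) obs (np.int64(538), np.int64(606), np.int64(192), np.int64(241)) 1987 model (np.int64(531), np.int64(610), np.int64(191), np.int64(245)) 2295
top (np.float64(0.37681159420289856), np.float64(0.134)) obs (np.int64(303), np.int64(311), np.int64(158), np.int64(168)) 57 model (np.int64(303), np.int64(312), np.int64(157), np.int64(168)) 55
scene (np.float64(0.2755905511811023), np.float64(0.134)) obs (np.int64(298), np.int64(311), np.int64(211), np.int64(223)) 105 model (np.int64(298), np.int64(311), np.int64(211), np.int64(222)) 114
[0.69256766 0.03182412 0.13127886] 0.6751444523109172
```

The fits disagree (0.130 from the wrist, 0.134 from the scene). One better wrist view is worth it: raise the loupe clear and look at the collar from the side and from two heights.

Emit:
{"api": "carry_out", "payload": {"steps": [{"grip":5,"x":-35,"y":0,"z":-10,"twist":0},{"grip":5,"x":-30,"y":20,"z":-20,"twist":0},{"grip":5,"x":0,"y":35,"z":-20,"twist":0},{"grip":5,"x":0,"y":20,"z":-5,"twist":0},{"grip":5,"x":0,"y":0,"z":0,"twist":0}]}}

```text
t: 13.5
ee_pos: [0.5664, 0.108, 0.1861]
eef_rot: [-1.782, 1.541, -3.055]
wrist_force: [-1.2, -0.9, -2.2]
grip_width: 0.0126
```

```bash
cat > col.py <<'E'
from lens import *
import sys
n=sys.argv[1];st,l=report();c=arm.calibration("wrist");im=arm.grab_frame("wrist");cv2.imwrite(f"pics/{n}f.png",im);np.save(n+".npy",c,allow_pickle=True)
p=proj(c,[.693,.0317,.131]);print("collar pred",p,"post top",proj(c,[.693,.0317,.19]))
h=cv2.cvtColor(im,cv2.COLOR_BGR2HSV);m=((h[...,0]>5)&(h[...,0]<28)&(h[...,1]>120)&(h[...,2]>25)).astype(np.uint8)
x,y=p.astype(int);r=60;mm=np.zeros_like(m);mm[max(0,y-r):y+r,max(0,x-r):x+r]=m[max(0,y-r):y+r,max(0,x-r):x+r]
k,lab,s,_=cv2.connectedComponentsWithStats(mm)
for j in range(1,k):
    if s[j,4]<80: mm[lab==j]=0
    else: print(s[j])
cv2.imwrite(f"pics/mask_{n}.png",mm*255)
E
python3 col.py w14
```

```text
13.5 [0.56636966 0.10798707 0.18613387] 0.01255462697631724 [-1.2 -0.9 -2.2]
lens [0.65204491 0.13071151 0.19968454] axis [0.0215 0.0012 0.9998] tilt deg 1.23
collar pred [512.54768141  49.41233993] post top [603.43016114  26.14541765]
[ 474   23   55   70 1852]
```

```bash
cat > fit3.py <<'E'
exec(open("fit.py").read().split("for names in")[0])
V["w14"]=L("w14")
for n in V:
    pass
M["w14"]=cv2.imread("pics/mask_w14.png",0)>0
exec(open("fit2.py").read().split("def c2")[0].split("\n",1)[1].replace('F={','F={"w14":"w14f",'))
def fit(names,wp):
    def c3(p): return sum(cost([p[0],p[1],p[2],.002],names,True))+((p[0]-.693)**2+(p[1]-.0317)**2)/.002**2*wp
    r=min((minimize(c3,[.693,.0317,h0],method="Nelder-Mead",options=dict(initial_simplex=np.array([[.693,.0317,h0],[.697,.0317,h0],[.693,.035,h0],[.693,.0317,h0+.005]]))) for h0 in(.124,.131,.138)),key=lambda r:r.fun)
    print(names,wp,r.x.round(4),np.round(cost([*r.x,.002],names,True),3))
fit(["w14"],.01);fit(["w7","w14"],0);fit(["w7","w8","w14"],0);fit(["w7","w8","w14","scene"],0.01)
# centroid triangulation
def cen(n): ys,xs=np.nonzero(M[n]);return xs.mean(),ys.mean()
print("tri mask centroids",tri([(V[n],cen(n)) for n in("w7","w8","w14")]),tri([(V[n],cen(n)) for n in("w7","w8","w14","scene","top")]))
A={n:render(V[n],.693,.0317,.131,.002) for n in V}
def cm(n): ys,xs=np.nonzero(A[n]);return xs.mean(),ys.mean()
print("same from model at .131",tri([(V[n],cm(n)) for n in("w7","w8","w14")]),tri([(V[n],cm(n)) for n in("w7","w8","w14","scene","top")]))
E
python3 fit3.py
```

```text
w7 (np.float64(0.19377990430622005), np.float64(0.13)) obs (np.int64(525), np.int64(595), np.int64(91), np.int64(142)) 2100 model (np.int64(518), np.int64(599), np.int64(91), np.int64(146)) 2430
w8 (np.float64(0.18251273344651953), np.float64(0.13)) obs (np.int64(538), np.int64(606), np.int64(192), np.int64(241)) 1987 model (np.int64(531), np.int64(610), np.int64(191), np.int64(245)) 2295
top (np.float64(0.37681159420289856), np.float64(0.134)) obs (np.int64(303), np.int64(311), np.int64(158), np.int64(168)) 57 model (np.int64(303), np.int64(312), np.int64(157), np.int64(168)) 55
scene (np.float64(0.2755905511811023), np.float64(0.134)) obs (np.int64(298), np.int64(311), np.int64(211), np.int64(223)) 105 model (np.int64(298), np.int64(311), np.int64(211), np.int64(222)) 114Traceback (most recent call last):
  File "fit3.py", line 6, in <module>
    exec(open("fit2.py").read().split("def c2")[0].split("\n",1)[1].replace('F={','F={"w14":"w14f",'))
    ~~~~^^^^^^^^^^^^^^^^^^^^^^^^^^^^^^^^^^^^^^^^^^^^^^^^^^^^^^^^^^^^^^^^^^^^^^^^^^^^^^^^^^^^^^^^^^^^^^
  File "<string>", line 10, in <module>
    return umr_minimum(a, axis, None, out, keepdims, initial, where)
ValueError: zero-size array to reduction operation minimum which has no identity
```

```bash
sed -i 's/mm\[y-r:y+r/mm[max(0,y-r):y+r/;s/=m\[y-r:y+r/=m[max(0,y-r):y+r/' fit2.py; python3 fit3.py | tail -7
```

```text
w14 (np.float64(0.18885869565217395), np.float64(0.13)) obs (np.int64(474), np.int64(528), np.int64(23), np.int64(92)) 1852 model (np.int64(474), np.int64(534), np.int64(22), np.int64(93)) 2147
['w14'] 0.01 [0.6941 0.0295 0.1247] [0.149]
['w7', 'w14'] 0 [0.6928 0.032  0.1304] [0.178 0.189]
['w7', 'w8', 'w14'] 0 [0.6928 0.0318 0.13  ] [0.183 0.184 0.188]
['w7', 'w8', 'w14', 'scene'] 0.01 [0.6926 0.0317 0.1312] [0.194 0.196 0.19  0.292]
tri mask centroids (array([0.69151614, 0.03271072, 0.1201968 ]), [np.float64(0.09074363167660919), np.float64(0.1937678112098534), np.float64(0.2164919041297912)]) (array([0.69033896, 0.03242802, 0.12219823]), [np.float64(0.2976106646446253), np.float64(1.1338611131796943), np.float64(1.4149661267757394), np.float64(1.8194723025226527), np.float64(1.4497957926901424)])
same from model at .131 (array([0.69145348, 0.03195316, 0.12124581]), [np.float64(0.14100286492730224), np.float64(0.28030288888793403), np.float64(0.3211460530871903)]) (array([0.69101089, 0.03166023, 0.12112547]), [np.float64(0.4271788276895403), np.float64(0.7471254489462912), np.float64(0.5409285785608466), np.float64(0.5982112493858299), np.float64(1.8722307906890558)])
```

The collar top is 0.130 by stereo, with the centroid triangulation agreeing to 1 mm. Going to lens target (0.6065, 0.016, 0.1305).

```bash
python3 - <<'E'
from lens import *
st,l=report();print(rot(st["eef_rot"]).T@(np.array([.6065,.016,.150])-l)*1e3)
c4=np.load("w4.npy",allow_pickle=True).item()
E
```

```text
13.55 [0.56520193 0.10766144 0.18583332] 0.012552134167854598 [-0.6  0.7 -0.7]
lens [0.65088803 0.13041124 0.19927242] axis [0.0227 0.0015 0.9997] tilt deg 1.31
[ 50.96794932 -74.47276282  96.66476592]
```

Emit:
{"api": "carry_out", "payload": {"steps": [{"grip":5,"x":0,"y":-25,"z":20,"twist":0},{"grip":5,"x":5,"y":-25,"z":30,"twist":0},{"grip":5,"x":10,"y":-15,"z":30,"twist":0},{"grip":5,"x":20,"y":-5,"z":10,"twist":0},{"grip":5,"x":0,"y":0,"z":0,"twist":0}]}}

```text
t: 14.05
ee_pos: [0.5171, 0.0, 0.1492]
eef_rot: [-1.799, 1.534, -3.066]
wrist_force: [-0.9, -0.1, -1.5]
grip_width: 0.0122
```

```bash
python3 - <<'E'
from lens import *
st,l=report();print(rot(st["eef_rot"]).T@(np.array([.6065,.016,.1305])-l)*1e3)
E
```

```text
14.05 [5.17087828e-01 3.62502551e-05 1.49177377e-01] 0.012216766048513615 [-0.9 -0.1 -1.5]
lens [0.60270086 0.02330928 0.16217913] axis [0.0279 0.0013 0.9996] tilt deg 1.6
[31.53933353  2.56516352  8.37355822]
```

Emit:
{"api": "carry_out", "payload": {"steps": [{"grip":5,"x":10,"y":2.5,"z":8,"twist":0},{"grip":5,"x":10,"y":0,"z":0,"twist":0},{"grip":5,"x":8,"y":0,"z":0,"twist":0},{"grip":5,"x":0,"y":0,"z":0,"twist":0},{"grip":5,"x":0,"y":0,"z":0,"twist":0}]}}

```text
t: 14.55
ee_pos: [0.5214, -0.0038, 0.12]
eef_rot: [-1.833, 1.535, -3.096]
wrist_force: [1.1, -0.3, -1.5]
grip_width: 0.0126
```

```bash
python3 - <<'E'
from lens import *
st,l=report();print(rot(st["eef_rot"]).T@(np.array([.6065,.016,.1305])-l)*1e3, rot(st["eef_rot"]).round(4))
E
```

```text
14.55 [ 0.52138733 -0.00377799  0.11998   ] 0.012580309189962327 [ 1.1 -0.3 -1.5]
lens [0.60689796 0.01982336 0.13306354] axis [2.730e-02 1.000e-04 9.996e-01] tilt deg 1.56
[ 2.58243656 -1.44947738  3.54657991] [[-0.0359  0.9523  0.3032]
 [-0.0016  0.3033 -0.9529]
 [-0.9994 -0.0347 -0.0093]]
```

Emit:
{"api": "carry_out", "payload": {"steps": [{"grip":5,"x":2,"y":-1.4,"z":3.5,"twist":0},{"grip":5,"x":0,"y":0,"z":0,"twist":0},{"grip":5,"x":0,"y":0,"z":0,"twist":0},{"grip":5,"x":0,"y":0,"z":0,"twist":0}]}}

```text
t: 14.95
ee_pos: [0.5218, -0.0069, 0.1188]
eef_rot: [-1.837, 1.536, -3.098]
wrist_force: [0.4, 0.3, -1.4]
grip_width: 0.012
```

```bash
python3 - <<'E'
from lens import *
st,l=report();print(rot(st["eef_rot"]).T@(np.array([.6065,.016,.1305])-l)*1e3)
c=arm.calibration("wrist");im=arm.grab_frame("wrist");cv2.imwrite("pics/w15f.png",im)
print("chip pred",proj(c,[.6065,.016,.042]))
h=cv2.cvtColor(im,cv2.COLOR_BGR2HSV);m=((h[...,0]<14)&(h[...,1]>110)&(h[...,2]>60)).astype(np.uint8)
k,lab,s,ce=cv2.connectedComponentsWithStats(m)
for j in range(1,k):
    if s[j,4]>100:print(s[j],ce[j])
sc=arm.grab_frame("scene");cv2.imwrite("pics/s15.png",sc)
cs=arm.calibration("scene");print("scene pred lens",proj(cs,l),"collar top",proj(cs,[.6928,.0318,.1305]))
E
```

```text
14.95 [ 0.52176407 -0.0069476   0.11881162] 0.01197327801020337 [ 0.4  0.3 -1.4]
lens [0.60722211 0.01676834 0.13203082] axis [0.0258 0.     0.9997] tilt deg 1.48
[ 1.55590973 -0.870545    0.52581429]
chip pred [322.33442048  73.06772567]
scene pred lens [328.63978253 201.39922878] collar top [303.99714773 215.38029263]
```

Emit:
{"api": "carry_out", "payload": {"steps": [{"grip":5,"x":1.5,"y":-0.9,"z":0.7,"twist":0},{"grip":5,"x":0,"y":0,"z":0,"twist":0},{"grip":5,"x":0,"y":0,"z":0,"twist":0},{"grip":5,"x":0,"y":0,"z":0,"twist":0}]}}

```text
t: 15.45
ee_pos: [0.521, -0.008, 0.1173]
eef_rot: [-1.835, 1.537, -3.097]
wrist_force: [-0.1, 0.1, -2.1]
grip_width: 0.0122
```

```bash
python3 - <<'E'
from lens import *
st,l=report();print(rot(st["eef_rot"]).T@(np.array([.6065,.016,.1305])-l)*1e3)
c=arm.calibration("wrist");im=arm.grab_frame("wrist")
sc=arm.grab_frame("scene");cs=arm.calibration("scene")
print("chip pred",proj(c,[.6065,.016,.042]),"scene lens",proj(cs,l),"collar top",proj(cs,[.6928,.0318,.1305]),"chip seen from cam, straight down corr",c["position"])
a=cv2.resize(im[0:200,150:500],(700,400));b=cv2.resize(sc[170:250,260:400],(350,200),interpolation=cv2.INTER_CUBIC)
t=cv2.resize(arm.grab_frame("top")[150:230,250:390],(350,200),interpolation=cv2.INTER_CUBIC)
cv2.imwrite("pics/fin.png",np.vstack([a,np.hstack([b,t])]))
E
```

```text
15.45 [ 0.52101301 -0.00797382  0.11730753] 0.012199428012819686 [-0.1  0.1 -2.1]
lens [0.6064686  0.01574228 0.13054229] axis [0.0256 0.     0.9997] tilt deg 1.47
[ 0.04079858  0.10979155 -0.23553317]
chip pred [321.18407714  71.20126863] scene lens [328.62763272 201.63063764] collar top [303.99714773 215.38029263] chip seen from cam, straight down corr [0.59016602 0.01332045 0.25732864]
```

View pics/fin.png

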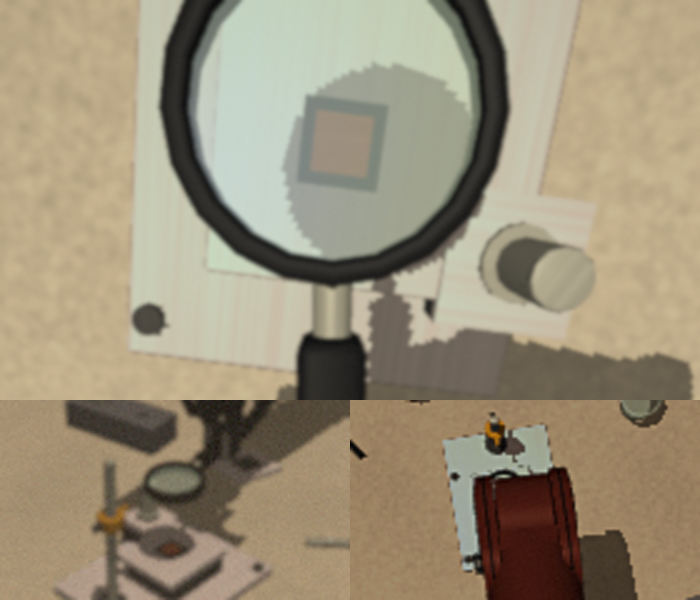

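The last view has the chip through the lens at full-frame (321.5,71.5), against a prediction of (321.2,71.2). The pin is home on the ear. In the scene view the lens is at (329.6,202.4), against a prediction of (328.6,201.6). Handing in.

```bash
python3 - <<'E'
from lens import *
report();print(arm.job_done())
E
```

```text
15.6 [ 0.52106538 -0.00795272  0.11733344] 0.01218575355012798 [-1.   0.  -1.6]
lens [0.60652077 0.01576176 0.13057234] axis [0.0255 0.     0.9997] tilt deg 1.46
the job is handed in; nothing more can be done
None
```

The pin is fully down in the ear's hole and let go. The loupe is held over the chip at collar-top height, and I handed the job in at 15.6 s of the 51 s allowed.

- **Pin:** Two tries put the foot on the hole's rim, at about 29 N and 28 N, because I had misread the hole by about 4 mm. The third went in without force until the flange seated at about 26 N. The close view after release showed the flange on the ear and the handle top within 2 px of where a seated pin should be.
- **Loupe over the chip:** The lens is at (0.6065, 0.0158, 0.1306), less than 1 mm from my target. The chip appears through the lens within 0.5 px of its predicted place, and the loupe did not slip in the carry.
- **Level:** It is not perfectly level. It leans about 1.5° from its pose at pickup because the arm's tilt drifted during the moves, and I could not command it out.
- **Collar height:** My measurements disagreed slightly. The wrist views gave 0.130 m, the scene and top views about 0.134 m, and one single-view fit 0.125 m. I used 0.1305 m, so the height could be off by a few millimetres.
- **Other things:** I planned the moves clear of the chip, collar and bystanders and saw no unexpected forces. I did not check each bystander's position at the end.

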